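Rack the washed flat bars and turn on the drying air

TASK

Put the washed aluminium flat bars that lie on the plywood riser on the sloping drying rack: they are too thin to lift off the flat plywood, so draw each one out past the riser's edge to get hold of it, then lay it flat in a lane of its own, lengthwise down the slope with its lower end down at the stop lip. Once all of them are racked, turn the air valve's handwheel counter-clockwise until it is fully open. Leave the other things on the bench where they are.

Things in the scene. Friction and masses are not known exactly. Their poses are not given: they have to be found in the camera images.
- bar0: flat bar of plain aluminium, 200 long (x) x 45 wide (y) x 3 thick (z) mm, about 0.07 kg; origin at the centre of its underside; both ends alike. One of three possible; absent ones read None
- bar1: flat bar of plain aluminium, 200 long (x) x 45 wide (y) x 3 thick (z) mm, about 0.07 kg; origin at the centre of its underside; both ends alike. One of three possible; absent ones read None
- bar2: flat bar of plain aluminium, 200 long (x) x 45 wide (y) x 3 thick (z) mm, about 0.07 kg; origin at the centre of its underside; both ends alike. One of three possible; absent ones read None
- riser: fixed flat-topped smooth plywood riser, top 250 (x) x 300 (y) mm at height 60; origin under the top's centre, at bench level; its -x edge faces the robot and is open, the other three have a fence 12 high (12 thick). The bars lie on it roughly along x, about 70 mm apart. A bar pressed from above by a fingertip with 6 to 20 N slides along with the finger
- bed: sloping black bed of the drying rack; origin: centre of its flat top surface, 150 (x) x 250 (y) mm; x points down the slope (18 deg, away from the robot), z out of it. Stop lip: inner face at x=+75, 12 high. Three lanes centred at y=-80, 0, +80, 57 wide, between light wooden rails 8 high from x=-35 to +75. A bar at the lip has its centre at x=-25, juts 50 past the upper edge, and stays by friction (mm)
- wheel_centre (a point): centre of the valve's round grey three-spoke handwheel, 60 mm in diameter, rim 12 mm thick, which lies level (axis vertical) on a rising stem beside the rack, about 140 mm above the bench; this point moves up with the stem
- wheel (a joint): turn of the handwheel in rad, growing counter-clockwise seen from above (opening); 5.7 is fully open, at a hard stop; starts nearly shut. Wheel and stem rise 3 mm per rad. Turning takes about 0.15 N m; it stays where it is left
- mug: bystander: white ceramic mug of pencils, 80 mm wide, 90 high (150 with pencils), origin under its centre
- ratchet: bystander: black ratchet handle with chrome head lying on the bench, 195 mm long (x), 28 high, origin on the bench below its middle
- clamp: bystander: orange plastic bar clamp lying on its side, 260 mm long (x), 35 high, origin on the bench below its bar
- socket0: bystander: chrome socket standing on the bench, 26 to 34 mm wide, 50 high, origin under its centre
- socket1: bystander: chrome socket standing on the bench, 26 to 34 mm wide, 50 high, origin under its centre
- socket2: bystander: chrome socket standing on the bench, 26 to 34 mm wide, 50 high, origin under its centre
Mind the look-alikes: they are no part of the job. What is shaped like the bar0 but green is not meant.

How it is judged:
By the outcome, as a careful person would: the job done as asked, in the order asked, and still so for the second after the job is handed in, with the robot touching nothing.
Of bar0, bar1, bar2 only 2 to 3 are there at a start; the rules pass over those that are not, and their reading is None.
At some moment in a run one of bar0, bar1, bar2 may be knocked a few centimetres aside while the robot is not near it.
It also fails if it takes over 210 s, if anything falls off the work surface, if the arm or the gripper's body presses on something with over 40 N, if the wrist force passes 120 N, or if a joint passes its speed limit or range.

ROBOT

A 7-joint arm with a two-finger parallel gripper is mounted at the origin on the work surface. World frame = base frame: x ahead of the robot, y to its left, z up, the work surface at z = 0. Lengths are in m, angles in rad, forces in N, time in s.
With the tool pointing down it reaches from about 0.425 to 0.875 m from the base axis. Payload 4.7 kg.
Tool frame: the origin (TCP) lies midway between the tips of the shut fingers; the grasp point (between the pads) lies 19 mm behind it (ctrl.grip_point_offset is the distance from the TCP to the grasp point, in m); z points along the fingers, y is the line along which they close (so a half turn about z gives the same grasp; the last joint's range is limited). The gripper opens to 87 mm and grips with 3 to 60 N. Pads are 19 mm wide; open, the fingers measure 117 mm over their backs; the gripper's body (75 mm by 190 mm) begins 51 mm behind the grasp point.
Start: joints at [-1.149, 0.321, -0.07, 1.45, 0.023, 1.371, -0.057], TCP at [0.258, 0.597, 0.223] pointing down, gripper open.
Joint ranges: [-2.86, 2.86], [-0.3, 2.09], [-1.38, 1.24], [0.06, 2.45], [-1.56, 4.7], [0.09, 2.05], [-2.69, 2.69]. Speed limits (rad/s): [2.57, 2.57, 3.14, 3.14, 3.14, 3.14, 3.14].

INTERFACE

Orientations are given as a rotation vector (axis times angle).
In Python, from bench import ctrl gives the robot as it stands.
- The arm moves only by the tool move_arm, never from a script. Its argument "increments" is text: rows parted by semicolons, each of 7 numbers parted by spaces: the shift along the world's x, y, z in mm, then the turn, a rotation vector about the world's x, y, z in degrees, then the closure in counts, from 0 (fully open) to 255 (shut). A call has exactly 8 rows; each row shifts and turns the commanded pose from where the row before left it; what a row does not reach is not made up. A row lasts 1/12 s, in which the tool goes at most 41.7 mm and 7.16 degrees, less where a joint would pass 70% of its speed; a pose out of reach is approached as far as the arm can. A call with a gripper value outside its range is refused whole. The fingers move at their own pace and stop on an object; "grip_force" is the grip in N (left out, the last holds). Time passes only in rows, so rows that do not move let the fingers close, or fill a call up. It gives the time, the measured TCP pose, the force, the opening and the grip force at its end, in the units of the state.
- ctrl.get_state(): the state, without advancing time (a new reading comes with each control period).
- ctrl.get_image(name): name is "side" or "top"; returns a dict with "frame" (400x640x3 uint8, red, green, blue), "depth" (400x640 float32, m along the optical axis (not along the pixel's ray), 0 where there is no reading), "fx", "fy", "cx", "cy" (pixels), "position" and "orientation" of the camera in the world. Camera axes: x right, y down, z forward; pixel columns grow to the right and rows downward; lengths in m; the calibration is good to about 2 mm. A picture is of the moment at which its call begins.
- ctrl.close_job(): hands the job in; it is judged then, once.
Trained networks look in a picture, given as the dict that the camera call returned (one of the last four; its "shot" number tells which), for a name from the list of things; names that differ only in an ending like _2 or _b are one class to them, and where a whole thing is asked for, a point or a joint stands for the part that bears it (a point fixed in the world has none). Each returns a list of dicts, best first, with "score" (0 to 1); they miss things now and then, are a little off and sometimes report something else, mostly with a low value. They report only what shows in the picture. A call takes as long as a camera call. They do not tell look-alikes from the thing itself.
- ctrl.find_in(target, picture): "centre" ([x, y, z] in m, in world coordinates, good to about 4 mm: the middle of the surface that is visible of it).
- ctrl.silhouettes(target, picture): "region" (400x640 bool, what is visible of it).
The state is a dict: "time": time; "joint_positions": joint angles; "qd": joint speeds; "joint_torque": joint torques, N m; "position": TCP position; "tool_rot": TCP orientation; "ft_force": force on the tool from outside, world axes, zero at the start; "torque": the same for the moment, N m; "grip_width": opening from 0.0 (shut) to 1.0 (fully open); "grip_force": force on a finger pad.
Only numpy, scipy, OpenCV 4.12 (cv2) and the standard library are available. Lean on these libraries where they do the work, as an engineer would, in place of code of your own. Each camera call takes 0.05 s, during which the arm holds its last target. There are 200 camera calls.

## Working session

There is one attempt and no reset: what is moved stays moved. The work goes in short steps, Python scripts to look and compute and a tool call to move; the robot and the scene stay as the last step left them, time stands still between calls to the robot, and variables do not carry over. Pictures are saved under pics/ and viewed, at most 14 in all, crops included, and the job is handed in when it is done.

Besides the shell and the picture viewer there is one more tool, called as name(argument=value, ...), one argument or row to a line, values as JSON. move_arm: Moves the arm, as the interface text tells. Its arguments: {"type":"object","properties":{"increments":{"type":"string"},"grip_force":{"type":"number"}},"required":["increments"]}

```bash
mkdir -p pics; ls
cat > h.py <<'E'
import numpy as np, cv2
from scipy.spatial.transform import Rotation as R
from bench import ctrl
def rotm(o):
    o=np.array(o,float)
    if o.shape==(3,3): return o
    return R.from_rotvec(o).as_matrix() if o.size==3 else R.from_quat(o).as_matrix()
def cloud(im):
    d=im["depth"]; v,u=np.mgrid[:d.shape[0],:d.shape[1]]
    p=np.stack([(u-im["cx"])/im["fx"]*d,(v-im["cy"])/im["fy"]*d,d],-1)
    w=p@rotm(im["orientation"]).T+np.array(im["position"]); w[d<=0]=np.nan
    return w
def save(im,name,crop=None,k=1):
    f=im["frame"][:,:,::-1]
    if crop: f=f[crop[1]:crop[3],crop[0]:crop[2]]
    cv2.imwrite("pics/"+name,cv2.resize(f,None,fx=k,fy=k,interpolation=cv2.INTER_CUBIC))
E
python3 - <<'E'
from h import *
s=ctrl.get_state(); print(s)
for n in("top","side"):
    im=ctrl.get_image(n); save(im,n+"0.png",k=1.25); print(n,im["position"],im["orientation"],im["fx"])
    np.savez(n+"0.npz",w=cloud(im),f=im["frame"])
    for t in("bar0","riser","bed","wheel_centre","mug"):
        print(t,[(np.round(r["centre"],3),round(r["score"],2)) for r in ctrl.find_in(t,im)])
E
```

```text
pics
{'time': 0.0, 'joint_positions': array([-1.14890774,  0.32182787, -0.07006666,  1.45169276,  0.02257435,
        1.37079962, -0.05692759]), 'qd': array([ 1.02861957e-04,  3.95300786e-04, -2.74989603e-04, -5.29760700e-05,
       -4.53187660e-04,  4.38039371e-04, -1.98268409e-03]), 'joint_torque': array([-3.21633679e-04, -4.91290855e+01, -4.04090155e-01, -3.12527204e+01,
       -6.39306614e-02,  4.39245184e-02,  1.73000572e-04]), 'position': array([0.25760142, 0.59616093, 0.22144929]), 'tool_rot': array([-6.36088905e-01, -3.07620092e+00,  3.00870264e-03]), 'ft_force': array([-0.18523765,  0.18899702, -0.45563952]), 'torque': array([-0.01153382,  0.02066571,  0.00042853]), 'grip_force': 0.0, 'grip_width': 0.9978040298420169}
top [0.51783033 0.04900913 0.91446533] [-2.19373309  2.18000244 -0.10023021] 372.0314030713004
bar0 [(array([0.598, 0.284, 0.064]), 0.87), (array([ 0.399, -0.159,  0.006]), 0.8), (array([0.621, 0.148, 0.063]), 0.79), (array([0.338, 0.235, 0.002]), 0.64), (array([0.612, 0.218, 0.06 ]), 0.61)]
riser [(array([0.627, 0.23 , 0.062]), 0.88)]
bed [(array([ 0.622, -0.309,  0.099]), 0.86), (array([ 0.803, -0.186,  0.067]), 0.27)]
wheel_centre [(array([ 0.577, -0.078,  0.147]), 0.7), (array([0.627, 0.231, 0.064]), 0.6)]
mug [(array([ 0.801, -0.182,  0.064]), 0.74)]
side [ 0.43100969 -0.86192971  0.70540784] [-2.16467316  0.13350749 -0.09727931] 454.77323287258287
bar0 [(array([0.347, 0.225, 0.006]), 0.93), (array([0.614, 0.214, 0.061]), 0.8), (array([ 0.404, -0.162,  0.001]), 0.73), (array([0.618, 0.149, 0.063]), 0.7), (array([0.63 , 0.128, 0.062]), 0.59)]
riser [(array([0.629, 0.126, 0.062]), 0.85)]
bed [(array([ 0.622, -0.341,  0.1  ]), 0.77), (array([0.611, 0.216, 0.062]), 0.62), (array([0.617, 0.145, 0.06 ]), 0.58)]
wheel_centre [(array([ 0.585, -0.088,  0.146]), 0.79)]
mug [(array([ 0.797, -0.198,  0.066]), 0.66), (array([0.394, 0.001, 0.022]), 0.33)]
```

View pics/top0.png

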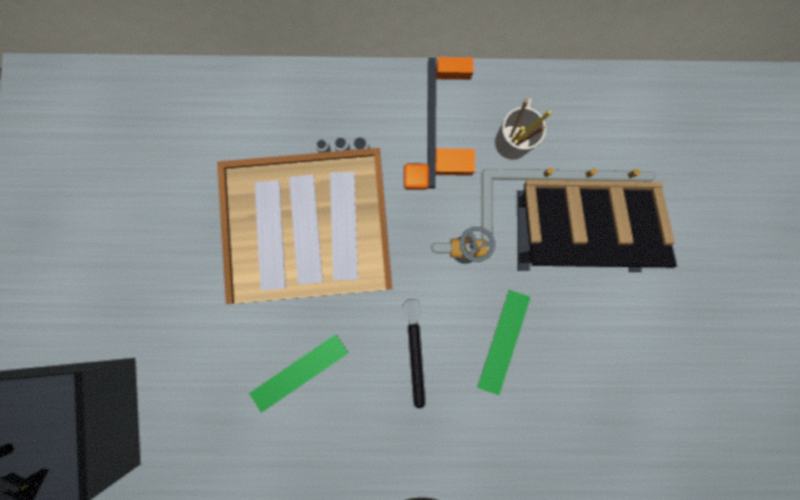

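View pics/side0.png

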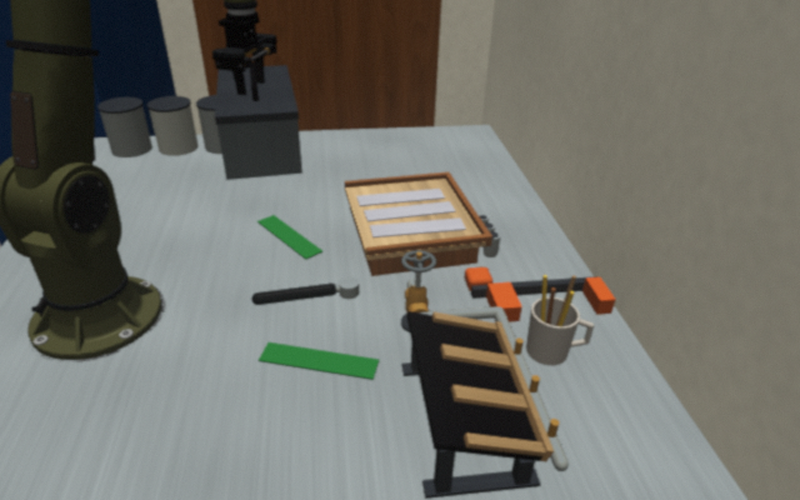

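Top view (800x500): three plain grey bars on the riser at about (270,235), (305,230) and (343,225). The green strips at (300,372) and (503,342) are the look-alikes, so I exclude them because they are green and lie on the bench. The wheel is at (477,244) and the rack at (600,225). I'll measure these and confirm with a crop.

```bash
cat >> h.py <<'E'
def bars(im,zmin=.05,zmax=.075,box=(.4,.78,.05,.4)):
    w=cloud(im); hsv=cv2.cvtColor(im["frame"],cv2.COLOR_RGB2HSV)
    m=(hsv[...,1]<45)&(hsv[...,2]>90)&(w[...,2]>zmin)&(w[...,2]<zmax)&(w[...,0]>box[0])&(w[...,0]<box[1])&(w[...,1]>box[2])&(w[...,1]<box[3])
    n,l,st,_=cv2.connectedComponentsWithStats(cv2.morphologyEx(m.astype(np.uint8),cv2.MORPH_OPEN,np.ones((3,3))))
    out=[]
    for i in range(1,n):
        if st[i,4]<150: continue
        q=w[l==i]; (c,s,a)=cv2.minAreaRect((q[:,:2]*1000).astype(np.float32))
        pts=cv2.boxPoints((c,s,a)); e=[pts[1]-pts[0],pts[2]-pts[1]]; L=max(e,key=np.linalg.norm); L=L*np.sign(L[0])
        out.append((np.round(c,1),np.round(sorted(s),1),round(float(np.degrees(np.arctan2(L[1],L[0]))),1),round(float(np.nanmedian(q[:,2])*1000),1),st[i,4]))
    return sorted(out,key=lambda o:-o[0][1])
E
python3 - <<'E'
from h import *
im=ctrl.get_image("top"); save(im,"crop.png",(165,110,400,260),3)
for b in bars(im): print(b)
w=cloud(im); hsv=cv2.cvtColor(im["frame"],cv2.COLOR_RGB2HSV)
# riser top plywood
W=lambda u,v: np.round(w[int(v/1.25),int(u/1.25)]*1000)
print("riser",[W(*p) for p in((240,180),(240,290),(232,296),(383,284),(375,165),(240,175))])
# bed black pixels plane fit
reg=ctrl.silhouettes("bed",im)[0]["region"]
dark=(hsv[...,2]<60)&reg&(w[...,2]>.05)
dark=cv2.erode(dark.astype(np.uint8),np.ones((3,3)))>0
q=w[dark]; c=q.mean(0); n=np.linalg.svd(q-c,full_matrices=False)[2][2]; n*=np.sign(n[2])
print("bed n",n,"c",c,np.degrees(np.arccos(n[2])),dark.sum(), np.std((q-c)@n))
x=np.array([n[0],n[1],0]);x/=np.linalg.norm(x);x=x-n*(x@n);x/=np.linalg.norm(x);y=np.cross(n,x)
print("x",x,"y",y)
# wood rails: top at 8 above bed
r=reg|(cv2.dilate(reg.astype(np.uint8),np.ones((9,9)))>0)
h=(w-c)@n
wood=r&(hsv[...,1]>60)&(h>.003)&(h<.02)&(hsv[...,2]>80)
def show(m,t):
    k,l,st,_=cv2.connectedComponentsWithStats(m.astype(np.uint8))
    for i in range(1,k):
        if st[i,4]<40: continue
        p=w[l==i]-c; a=p@x*1000; b=p@y*1000
        print(t,st[i,4],np.round(np.percentile(a,[1,50,99])),np.round(np.percentile(b,[1,50,99])),np.round(np.median(p@n)*1000,1))
show(wood,"wood"); show(dark,"dark")
a=(q-c)@x*1000;b=(q-c)@y*1000
print(np.percentile(a,[.5,99.5]),np.percentile(b,[.5,99.5]))
# rails centreline dir
for lo in range(-110,130,10): pass
hh=np.where(wood,1,0)
ws=w[wood]-c
A=(ws@x)*1000;B=(ws@y)*1000
for k in np.arange(-80,90,20):
    s=(A>k-10)&(A<k+10); hist=np.histogram(B[s],np.arange(-140,141,5))[0]; print(k,hist)
# wheel
g=(w[...,2]>.12)&(w[...,2]<.165)&(abs(w[...,0]-.58)<.07)&(abs(w[...,1]+.08)<.07)
p=w[g]; print("wheel",len(p),p.min(0),p.max(0),np.median(p,0))
print(cv2.minEnclosingCircle((p[:,:2]*1000).astype(np.float32)))
E
```

```text
(array([603.3, 283.6]), array([ 48.5, 202. ]), 5.0, 62.7, np.int32(1760))
(array([613.4, 218.4]), array([ 48.2, 199.9]), 5.9, 62.8, np.int32(1745))
(array([621.7, 148.9]), array([ 47.1, 201. ]), 2.7, 62.8, np.int32(1723))
riser [array([703., 340.,  63.]), array([501., 334.,  60.]), array([492., 346.,  71.]), array([513.,  75.,  60.]), array([732.,  91.,  70.]), array([713., 341.,  61.])]
bed n [ 0.30892098 -0.00189095  0.95108583] c [ 0.60766775 -0.3091292   0.09919148] 17.99456425935322 4280 0.0012877936332267787
x [ 0.95106801 -0.00582162 -0.30892676] y [ 6.12102684e-03  9.99981266e-01 -2.16840434e-19]
wood 2281 [-22.  50.  97.] [-123.    4.  124.] 8.3
dark 4280 [-60.  -7.  82.] [-114.   -1.  118.] 0.0
[-61.05448996  83.00295846] [-116.62819271  121.24746368]
-80 [0 0 0 0 0 0 0 0 0 0 0 0 0 0 0 0 0 0 0 0 0 0 0 0 0 0 0 0 0 0 0 0 0 0 0 0 0
 0 0 0 0 0 0 0 0 0 0 0 0 0 0 0 0 0 0 0]
-60 [0 0 0 0 0 0 0 0 0 0 0 0 0 0 0 0 0 0 0 0 0 0 0 0 0 0 0 0 0 0 0 0 0 0 0 0 0
 0 0 0 0 0 0 0 0 0 0 0 0 0 0 0 0 0 0 0]
-40 [0 0 0 0 0 0 0 0 0 0 0 0 0 0 0 0 0 0 0 0 0 0 0 0 0 0 0 0 0 0 0 0 0 0 0 0 0
 0 0 0 0 0 
[... 564 characters left out ...]
 1 14 17 25  4  0  0  0  0  0  0  0  0  0  0 10 17 18 17 19  7  0
  0  0  0  0  0  0  0  0  0 10 18 18 15 18  9  0  0  0  0  0  0  0  0  0
  0  5 20 16 18  0  0  0]
60 [ 0  0  0 15 20 20  4  0  0  0  0  0  0  0  0  0  0  8 17 22 19 18  9  0
  0  0  0  0  0  0  0  0  0 11 14 20 17 17  9  0  0  0  0  0  0  0  0  0
  0  8 19 16 19  0  0  0]
80 [ 0  0  0 16 17 23 11  8  6  6  6  5  6  7  4  5  4 12 19 18 16 23 11  5
  4  6  8  4  4  8  4  7  5 11 22 17 22 20 12  5  5  7  5  7  7  5  5  5
  6 12 17 19 20  0  0  0]
wheel 418 [ 0.55205354 -0.11451231  0.13692977] [ 0.61076072 -0.0556394   0.15988769] [ 0.58117871 -0.0825814   0.14486654]
((581.6431884765625, -84.79044342041016), 29.904632568359375)
```

View pics/crop.png

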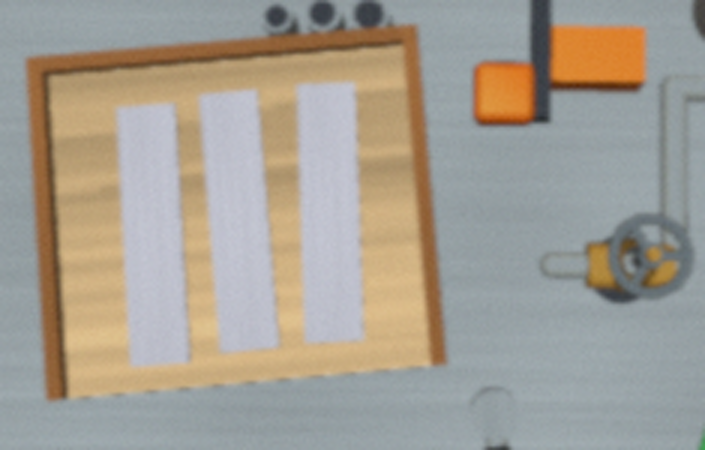

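The crop confirms three plain aluminium bars on the riser, at (155,235), (238,220) and (330,212) in the crop. Both green strips lie outside it. I'll start with the bar at y≈149 mm.

move_arm(
  increments="0 0 30 0 0 0 255;0 0 30 0 0 0 255;25 -30 0 0 0 5.2 255;25 -30 0 0 0 5.2 255;25 -30 0 0 0 5.2 255;25 -30 0 0 0 5.2 255;25 -30 0 0 0 5.2 255;25 -30 0 0 0 0 255",
  grip_force=20,
)

```text
time: 1.37
position: [0.4088, 0.4151, 0.2829]
tool_rot: [-0.079, 3.14, 0.001]
ft_force: [0.6, 0.8, 0.6]
grip_width: 0.478
grip_force: 0.0
```

move_arm(
  increments="25 -30 0 0 0 0 255;25 -30 0 0 0 0 255;25 -30 0 0 0 0 255;25 -30 0 0 0 0 255;25 -30 0 0 0 0 255;25 -30 0 0 0 0 255;25 -30 0 0 0 0 255;25 -30 0 0 0 0 255",
)

```text
time: 2.03
position: [0.6088, 0.1751, 0.2829]
tool_rot: [-0.073, 3.14, 0.001]
ft_force: [0.8, 0.4, -0.1]
grip_width: 0.006
grip_force: 0.0
```

move_arm(
  increments="15 -13 -35 0 0 0 255;14 -13 -35 0 0 0 255;0 0 -35 0 0 0 255;0 0 -35 0 0 0 255;0 0 -30 0 0 0 255;0 0 -20 0 0 0 255;0 0 0 0 0 0 255;0 0 0 0 0 0 255",
)

```text
time: 2.7
position: [0.6361, 0.1506, 0.0918]
tool_rot: [0.072, -3.139, 0.001]
ft_force: [1.1, -0.9, 0.4]
grip_width: 0.002
grip_force: 0.0
```

move_arm(
  increments="0 0 -15 0 0 0 255;0 0 -8 0 0 0 255;0 0 -3 0 0 0 255;0 0 -1 0 0 0 255;0 0 -1 0 0 0 255;0 0 -1 0 0 0 255;0 0 0 0 0 0 255;0 0 0 0 0 0 255",
)

```text
time: 3.37
position: [0.6371, 0.1508, 0.0641]
tool_rot: [-0.072, 3.14, 0.001]
ft_force: [-0.2, 0.9, 0.4]
grip_width: 0.011
grip_force: 0.0
```

move_arm(
  increments="0 0 -1 0 0 0 255;0 0 0 0 0 0 255;0 0 -1 0 0 0 255;0 0 0 0 0 0 255;0 0 0 0 0 0 255;0 0 0 0 0 0 255;0 0 0 0 0 0 255;0 0 0 0 0 0 255",
)

```text
time: 4.03
position: [0.6373, 0.1508, 0.0635]
tool_rot: [-0.072, 3.14, 0.001]
ft_force: [-2.9, -1.0, 8.6]
grip_width: 0.006
grip_force: 4.5
```

move_arm(
  increments="0 0 -0.6 0 0 0 255;-4 -0.2 0 0 0 0 255;-8 -0.4 0 0 0 0 255;-8 -0.4 0 0 0 0 255;-8 -0.4 0 0 0 0 255;-8 -0.4 0 0 0 0 255;-8 -0.4 0 0 0 0 255;-8 -0.4 0 0 0 0 255",
)

```text
time: 4.7
position: [0.5877, 0.1486, 0.0635]
tool_rot: [-0.072, 3.134, 0.003]
ft_force: [3.2, -0.6, 6.5]
grip_width: 0.005
grip_force: 3.3
```

Run:
```python
from h import *
for n in("top","side"):
    im=ctrl.get_image(n); print(*bars(im),sep="\n")
save(im,"d1.png",(240,120,440,270),3)
print(ctrl.get_state()["ft_force"])
```

```text
(array([533.4, 276.2]), array([50.5, 64.2]), 6.1, 62.7, np.int32(185))
(array([544. , 208.4]), array([49.8, 62.5]), 4.6, 62.6, np.int32(195))
(array([569.1, 147.9]), array([ 55.8, 199.3]), 4.1, 62.5, np.int32(705))
[-1.00567963 -0.44415934  9.27955074]
```

View pics/d1.png

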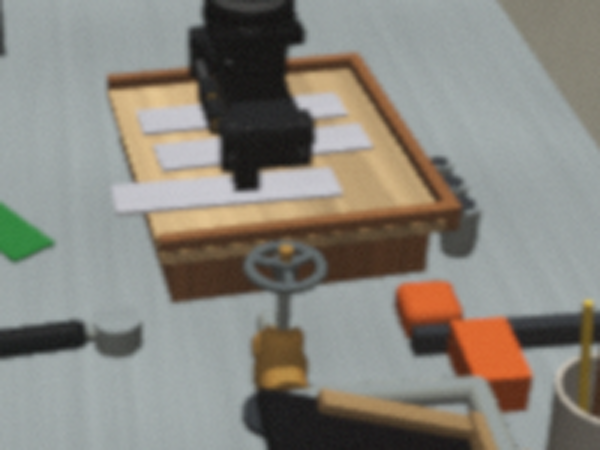

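The side crop shows the bar at px (115–340,192), sliding with the finger and already past the edge. I'll draw it on to about 90 mm, then lift and back off.

move_arm(
  increments="-8 -0.4 0 0 0 0 255;-8 -0.4 0 0 0 0 255;-8 -0.4 0 0 0 0 255;-8 -0.4 0 0 0 0 255;-5 -0.2 0 0 0 0 255;0 0 0 0 0 0 255;0 0 6 0 0 0 255;0 0 30 0 0 0 255",
)

```text
time: 5.47
position: [0.5441, 0.1453, 0.0931]
tool_rot: [0.072, -3.132, 0.005]
ft_force: [0.4, 0.5, -1.0]
grip_width: 0.003
grip_force: 0.0
```

move_arm(
  increments="0 0 30 0 0 0 0;0 0 30 0 0 0 0;-15 0 20 0 0 0 0;-35 0 0 0 0 0 0;-30 0 0 0 0 0 0;0 0 0 0 0 0 0;0 0 0 0 0 0 0;0 0 0 0 0 0 0",
)

```text
time: 6.13
position: [0.4683, 0.1463, 0.1773]
tool_rot: [-0.072, 3.14, 0.001]
ft_force: [-0.2, -0.4, -0.5]
grip_width: 0.526
grip_force: 0.0
```

Run:
```python
from h import *
for n in("side","top"):
    im=ctrl.get_image(n); print(n,*bars(im),sep="\n")
s=ctrl.get_state();print(s["position"],s["grip_width"],s["ft_force"])
```

```text
side
(array([600.7, 285.2]), array([ 56. , 200.6]), 4.6, 62.5, np.int32(562))
(array([611.2, 218. ]), array([ 58.8, 200. ]), 9.6, 62.5, np.int32(634))
(array([532.7, 142.7]), array([ 52.6, 198.9]), 1.9, 62.7, np.int32(743))
top
(array([603.6, 283.8]), array([ 48. , 200.7]), 5.0, 62.8, np.int32(1726))
(array([614.7, 218.6]), array([ 47.6, 200.3]), 5.9, 62.8, np.int32(1657))
(array([569.2, 146.4]), array([ 46.4, 130.9]), 2.9, 62.8, np.int32(1135))
[0.46874832 0.1461234  0.17702248] 0.6255390300761776 [ 0.69860041 -0.03084163 -0.02609808]
```

move_arm(
  increments="0 -4.5 -20 0 0 0 0;0 0 -30 0 0 0 0;0 0 -30 0 0 0 0;0 0 -25 0 0 0 0;0 0 -16 0 0 0 0;0 0 -8 0 0 0 0;0 0 0 0 0 0 0;0 0 0 0 0 0 0",
)

```text
time: 6.9
position: [0.4685, 0.1417, 0.0482]
tool_rot: [-0.072, 3.141, -0.0]
ft_force: [-0.1, -0.2, 0.9]
grip_width: 0.999
grip_force: 0.0
```

move_arm(
  increments="0 0 0 0 0 0 255;0 0 0 0 0 0 255;0 0 0 0 0 0 255;0 0 0 0 0 0 255;0 0 0 0 0 0 255;0 0 0 0 0 0 255;0 0 0 0 0 0 255;0 0 0 0 0 0 255",
  grip_force=45,
)

```text
time: 7.57
position: [0.4678, 0.1418, 0.0481]
tool_rot: [-0.072, 3.141, 0.0]
ft_force: [0.5, 0.1, 1.0]
grip_width: 0.5
grip_force: 45.0
```

move_arm(
  increments="0 0 0 0 0 0 255;0 0 0 0 0 0 255;0 0 8 0 0 0 255;0 0 15 0 0 0 255;0 0 20 0 0 0 255;0 0 30 0 0 0 255;0 0 30 0 0 0 255;0 0 0 0 0 0 255",
)

```text
time: 8.23
position: [0.4714, 0.1431, 0.1574]
tool_rot: [-0.072, 3.131, 0.006]
ft_force: [1.0, 0.3, -0.8]
grip_width: 0.496
grip_force: 45.0
```

Run:
```python
from h import *
im=ctrl.get_image("side"); save(im,"g1.png",(200,60,440,240),3)
b=(0.42,0.75,.0,.4)
print(*bars(im,.1,.25,b),sep="\n")
s=ctrl.get_state();print(s["position"],s["grip_width"],s["grip_force"],s["ft_force"])
w=cloud(im);hsv=cv2.cvtColor(im["frame"],cv2.COLOR_RGB2HSV)
m=(hsv[...,1]<45)&(hsv[...,2]>100)&(w[...,2]>.1)&(abs(w[...,0]-.53)<.13)&(w[...,2]<.25)&(abs(w[...,1]-.145)<.05)
q=w[m];print(m.sum(),np.polyfit(q[:,0],q[:,2],1),q.min(0),q.max(0))
```

```text
(array([559.9, 115.1]), array([117.4, 152.1]), -0.1, 171.4, np.int32(541))
[0.47017057 0.14263239 0.15476355] 0.4984104940761151 44.99848186969757 [-0.40935016 -0.07149168 -0.61899711]
635 [-0.01270313  0.17916163] [0.43647851 0.11006349 0.1681461 ] [0.63607072 0.17377312 0.24967427]
```

View pics/g1.png

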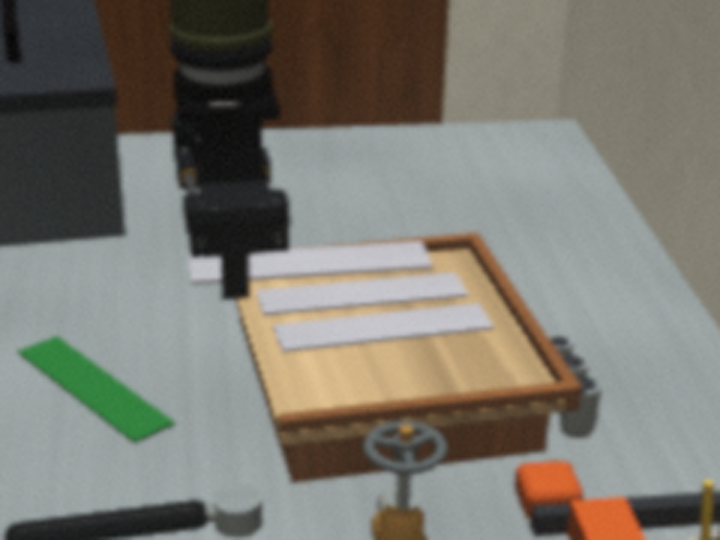

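The crop shows the bar level in the gripper at px (190–430,262), with the other two still in place. I'll carry it to the far lane (y≈-389 mm).

move_arm(
  increments="0 0 33 0 0 0 255;0 0 33 0 0 0 255;0 0 34 0 0 -1 255;4 -38 0 0 0 -1 255;4 -38 0 0 0 -1 255;4 -38 0 0 0 0 255;4 -38 0 0 0 0 255;4 -38 0 0 0 0 255",
)

```text
time: 8.95
position: [0.487, -0.0499, 0.2501]
tool_rot: [-0.009, -3.14, -0.0]
ft_force: [-0.5, 0.2, -0.4]
grip_width: 0.497
grip_force: 45.0
```

move_arm(
  increments="4 -38 0 0 0 0 255;4 -38 0 0 0 0 255;4 -38 0 0 0 0 255;4 -38 0 0 0 0 255;4 -38 0 0 0 0 255;4 -38 0 0 0 0 255;4 -38 0 0 0 0 255;4 -38 0 0 0 0 255",
)

```text
time: 9.62
position: [0.5193, -0.3535, 0.2498]
tool_rot: [-0.009, -3.14, -0.002]
ft_force: [0.5, -0.5, -0.3]
grip_width: 0.498
grip_force: 45.0
```

move_arm(
  increments="8 -38 0 0 0 0 255;0 0 0 0 6 0 255;0 0 0 0 6 0 255;0 0 0 0 6 0 255;0 0 -35 0 0 0 255;0 0 -35 0 0 0 255;0 0 -25 0 0 0 255;0 0 0 0 0 0 255",
)

```text
time: 10.28
position: [0.5251, -0.3873, 0.1483]
tool_rot: [-0.008, -2.817, -0.008]
ft_force: [0.0, 0.3, -1.8]
grip_width: 0.496
grip_force: 45.0
```

```bash
cat >> h.py <<'E'
O=np.array([.6196,-.3092,.0953]);X=np.array([.95107,-.0058,-.30893]);N=np.array([.30892,-.0019,.95109]);Y=np.cross(N,X)
def tool():
    s=ctrl.get_state(); M=R.from_rotvec(s["tool_rot"]).as_matrix()
    print("pos",np.round(s["position"]*1000,1),"bed",np.round(np.array([(s["position"]-O)@v for v in(X,Y,N)])*1000,1),"tz",np.round(M[:,2],3),"ty",np.round(M[:,1],3),"f",np.round(s["ft_force"],1),"w",round(s["grip_width"]*87,1),"t",s["time"])
def barbed(im,y0,hmin=-.005,hmax=.09):
    w=cloud(im);hsv=cv2.cvtColor(im["frame"],cv2.COLOR_RGB2HSV)
    q=(w-O); a,b,h=q@X,q@Y,q@N
    m=(hsv[...,1]<45)&(hsv[...,2]>100)&(a>-.16)&(a<.1)&(abs(b-y0)<.04)&(h>hmin)&(h<hmax)
    if m.sum()<30: print("none",m.sum());return
    A,B,H=a[m]*1000,b[m]*1000,h[m]*1000
    print("n",m.sum(),"x",np.round(np.percentile(A,[.5,99.5]),1),"y",np.round(np.percentile(B,[1,99]),1),"h(x)",np.round(np.polyval(np.polyfit(A,H,1),[-100,0,70]),1),"yaw",np.round(np.degrees(np.polyfit(A,B,1)[0]),2))
E
python3 - <<'E'
from h import *
im=ctrl.get_image("side"); tool(); barbed(im,-.08); im=ctrl.get_image("top"); barbed(im,-.08)
E
```

```text
pos [ 526.  -388.4  152. ] bed [-106.   -79.8   25.2] tz [-0.316  0.004 -0.949] ty [0.006 1.    0.002] f [-0.5  0.2 -0.2] w 43.7 t 10.3333
n 1136 x [-140.4   84. ] y [-101.7  -56.5] h(x) [35.5 31.6 28.9] yaw -0.47
n 1014 x [-139.9   63.1] y [-102.4  -57.4] h(x) [40.1 37.  34.8] yaw -0.05
```

move_arm(
  increments="0 0 0 0 -2 0 255;-3 0 -9.4 0 0 0 255;-3 0 -9.4 0 0 0 255;-2 0 -6.3 0 0 0 255;-1 0 -3.1 0 0 0 255;-0.6 0 -2 0 0 0 255;0 0 0 0 0 0 255;0 0 0 0 0 0 255",
)

```text
time: 11.05
position: [0.5184, -0.3901, 0.1258]
tool_rot: [-0.009, -2.862, 0.001]
ft_force: [0.0, 0.3, -0.7]
grip_width: 0.5
grip_force: 45.0
```

Run:
```python
from h import *
im=ctrl.get_image("side"); tool(); barbed(im,-.08,-.015,.06); im=ctrl.get_image("top"); barbed(im,-.08,-.015,.06)
```

```text
pos [ 518.5 -390.3  126. ] bed [-105.2  -81.7   -1.9] tz [-0.275 -0.    -0.961] ty [ 0.006  1.    -0.002] f [-0.8 -0.9 -0.3] w 43.6 t 11.1
n 1215 x [-140.6   84.1] y [-104.8  -58.8] h(x) [12.3 13.9 15.1] yaw 0.09
n 1009 x [-139.5   70.7] y [-105.1  -59.5] h(x) [13.4 14.8 15.8] yaw 0.1
```

move_arm(
  increments="-1.9 2 -5.7 0 0.8 0 255;4.8 0 -1.5 0 0 0 255;4.8 0 -1.6 0 0 0 255;-0.6 0 -1.9 0 0 0 255;-0.6 0 -1.9 0 0 0 255;0 0 0 0 0 0 255;0 0 0 0 0 0 255;0 0 0 0 0 0 255",
)

```text
time: 11.82
position: [0.5244, -0.3884, 0.1133]
tool_rot: [-0.01, -2.848, 0.001]
ft_force: [0.4, -0.1, -0.4]
grip_width: 0.498
grip_force: 45.0
```

Run:
```python
from h import *
im=ctrl.get_image("side"); tool(); barbed(im,-.08,-.015,.06); im=ctrl.get_image("top"); barbed(im,-.08,-.015,.06)
```

```text
pos [ 524.4 -388.4  113.4] bed [-95.6 -79.8 -12.1] tz [-0.289  0.    -0.957] ty [ 0.007  1.    -0.002] f [ 0.  -0.1 -1.3] w 43.3 t 11.8667
n 1182 x [-130.7   84.6] y [-102.9  -53.3] h(x) [2.  2.6 3. ] yaw 0.08
n 982 x [-129.    72.9] y [-104.4  -57.5] h(x) [2.9 3.4 3.8] yaw 0.37
```

move_arm(
  increments="1.9 0 -0.6 0 0 0 255;1.9 0 -0.6 0 0 0 255;0.5 0 -0.1 0 0 0 255;0 0 0 0 0 0 255;0.5 0 -0.1 0 0 0 255;0 0 0 0 0 0 255;0 0 0 0 0 0 255;0 0 0 0 0 0 255",
)

```text
time: 12.58
position: [0.5294, -0.3882, 0.1118]
tool_rot: [-0.009, -2.848, 0.001]
ft_force: [-1.3, 0.2, -0.6]
grip_width: 0.499
grip_force: 45.0
```

move_arm(
  increments="0.7 0 -0.3 0 0 0 255;0 0 0 0 0 0 255;0 0 0 0 0 0 255;0.7 0 -0.2 0 0 0 255;0 0 0 0 0 0 255;0 0 0 0 0 0 255;0 0 0 0 0 0 255;0 0 0 0 0 0 255",
)

```text
time: 13.25
position: [0.5294, -0.3885, 0.1114]
tool_rot: [-0.011, -2.846, 0.0]
ft_force: [-5.0, 1.6, 0.7]
grip_width: 0.495
grip_force: 45.0
```

Run:
```python
from h import *
im=ctrl.get_image("side"); tool(); barbed(im,-.08,-.015,.06); im=ctrl.get_image("top"); barbed(im,-.08,-.015,.06)
```

```text
pos [ 529.3 -388.5  111.4] bed [-90.4 -79.8 -12.4] tz [-0.292  0.001 -0.957] ty [ 0.007  1.    -0.001] f [-5.4  0.6  1.2] w 43.4 t 13.3
n 1161 x [-125.5   84.3] y [-102.6  -53.1] h(x) [1.8 2.6 3.1] yaw 0.23
n 967 x [-124.5   76.2] y [-103.9  -57.1] h(x) [2.6 3.4 3.9] yaw 0.07
```

move_arm(
  increments="0 0 0 0 0 0 75;0 0 0 0 0 0 75;0 0 0 0 0 0 75;0 0 0 0 0 0 75;2 0 6 0 0 0 75;4 0 12 0 0 0 75;8 0 25 0 0 0 75;10 0 30 0 0 0 75",
)

```text
time: 14.02
position: [0.5546, -0.3876, 0.1847]
tool_rot: [-0.009, -2.846, -0.001]
ft_force: [0.5, -0.6, 0.1]
grip_width: 0.708
grip_force: 0.0
```

Run:
```python
from h import *
im=ctrl.get_image("side"); tool(); barbed(im,-.08,-.015,.02); im=ctrl.get_image("top"); barbed(im,-.08,-.015,.02)
print(*bars(im),sep="\n")
```

```text
pos [ 559.2 -389.   192.4] bed [-87.  -80.2  73.8] tz [-0.281 -0.005 -0.96 ] ty [ 0.004  1.    -0.007] f [ 1.4 -0.1  4.4] w 61.2 t 14.0667
n 2537 x [-125.3   74.4] y [-102.7  -53.8] h(x) [1.9 2.  2. ] yaw 0.45
n 1284 x [-124.4   75.7] y [-102.8  -56.8] h(x) [2.9 2.9 2.9] yaw 0.97
(array([603.1, 283.8]), array([ 48.1, 201.5]), 4.6, 62.7, np.int32(1751))
(array([614.2, 218.3]), array([ 47.8, 201.5]), 6.1, 62.8, np.int32(1749))
```

move_arm(
  increments="0 0 38 0 0 0 255;4.5 40 0 0 -5.5 0 255;4.5 40 0 0 -5.5 0 255;4.5 40 0 0 -5.5 0 255;4.5 40 0 0 0 3 255;4.5 40 0 0 0 3.4 255;4.5 40 0 0 0 0 255;4.5 40 0 0 0 0 255",
  grip_force=20,
)

```text
time: 14.78
position: [0.5866, -0.1063, 0.2238]
tool_rot: [0.165, -3.135, -0.001]
ft_force: [0.8, -0.2, -0.3]
grip_width: 0.183
grip_force: 0.0
```

move_arm(
  increments="4.5 40 0 0 0 0 255;4.5 40 0 0 0 0 255;4.5 40 0 0 0 0 255;4.5 40 0 0 0 0 255;4.5 40 0 0 0 0 255;4.5 40 0 0 0 0 255;4.5 40 0 0 0 0 255;4.5 40 0 0 0 0 255",
)

```text
time: 15.45
position: [0.6227, 0.2139, 0.2235]
tool_rot: [0.165, -3.134, -0.001]
ft_force: [0.8, -1.4, 0.7]
grip_width: 0.004
grip_force: 0.0
```

move_arm(
  increments="0 4 -35 0 0 0 255;0 0 -35 0 0 0 255;0 0 -30 0 0 0 255;0 0 -20 0 0 0 255;0 0 0 0 0 0 255;0 0 0 0 0 0 255;0 0 0 0 0 0 255;0 0 0 0 0 0 255",
)

```text
time: 16.12
position: [0.6242, 0.2162, 0.1051]
tool_rot: [0.165, -3.136, -0.002]
ft_force: [-0.9, -0.2, 0.3]
grip_width: 0.005
grip_force: 0.0
```

Run:
```python
from h import *
tool()
im=ctrl.get_image("side");print(*bars(im),sep="\n")
```

```text
pos [624.2 216.2 105.1] bed [ -1.7 525.4   9.7] tz [-0.001  0.001 -1.   ] ty [-0.105  0.994  0.001] f [-0.9 -0.2  0.3] w 0.5 t 16.1167
(array([601.4, 282. ]), array([ 56.9, 200.6]), 7.7, 62.4, np.int32(528))
(array([611.8, 218.1]), array([ 53.3, 198.9]), 5.1, 62.7, np.int32(630))
```

move_arm(
  increments="2 3 -20 0 0 0 255;0 0 -15 0 0 0 255;0 0 -4 0 0 0 255;0 0 -2 0 0 0 255;0 0 -1 0 0 0 255;0 0 -1 0 0 0 255;0 0 0 0 0 0 255;0 0 0 0 0 0 255",
)

```text
time: 16.83
position: [0.6255, 0.2194, 0.0635]
tool_rot: [0.165, -3.135, -0.003]
ft_force: [-4.4, -0.5, 11.4]
grip_width: 0.003
grip_force: 5.6
```

move_arm(
  increments="-4 -0.4 0 0 0 0 255;-8 -0.8 0 0 0 0 255;-8 -0.8 0 0 0 0 255;-8 -0.8 0 0 0 0 255;-8 -0.8 0 0 0 0 255;-8 -0.8 0 0 0 0 255;-8 -0.8 0 0 0 0 255;-8 -0.8 0 0 0 0 255",
)

```text
time: 17.5
position: [0.5682, 0.2137, 0.0635]
tool_rot: [-0.164, 3.134, 0.004]
ft_force: [3.0, 0.4, 6.3]
grip_width: 0.003
grip_force: 3.2
```

move_arm(
  increments="-8 -0.8 0 0 0 0 255;-8 -0.8 0 0 0 0 255;-8 -0.8 0 0 0 0 255;-2 -0.2 0 0 0 0 255;0 0 0 0 0 0 255;0 0 0 0 0 0 255;0 0 6 0 0 0 255;0 0 30 0 0 0 255",
)

```text
time: 18.17
position: [0.5357, 0.209, 0.0929]
tool_rot: [0.165, -3.126, 0.005]
ft_force: [-1.2, 0.0, -0.3]
grip_width: 0.006
grip_force: 0.0
```

move_arm(
  increments="0 0 30 0 0 0 0;0 0 30 0 0 0 0;-15 0 20 0 0 0 0;-35 0 0 0 0 0 0;-35 0 0 0 0 0 0;0 0 0 0 0 0 0;0 0 0 0 0 0 0;0 0 0 0 0 0 0",
)

```text
time: 18.83
position: [0.4542, 0.2103, 0.1765]
tool_rot: [0.165, -3.134, -0.002]
ft_force: [0.6, -0.3, -0.2]
grip_width: 0.526
grip_force: 0.0
```

Run:
```python
from h import *
tool()
for n in("side","top"):
    im=ctrl.get_image(n); print(n,*bars(im),sep="\n")
barbed(im,-.08,-.015,.02)
```

```text
pos [454.2 210.3 176.5] bed [-185.4  518.5   25.2] tz [-0.003  0.001 -1.   ] ty [-0.105  0.994  0.001] f [ 0.6 -0.3 -0.2] w 45.7 t 18.8333
side
(array([600.4, 285.5]), array([ 57.5, 200.1]), 5.8, 62.5, np.int32(569))
(array([529.9, 211.3]), array([ 53.5, 199.8]), 5.9, 62.5, np.int32(661))
top
(array([603.3, 283.7]), array([ 48.3, 201.8]), 4.5, 62.8, np.int32(1759))
(array([561.9, 213.5]), array([ 47.2, 139.8]), 6.0, 62.8, np.int32(1227))
n 1839 x [-124.2   76. ] y [-104.1  -57.1] h(x) [2.8 2.9 2.9] yaw -0.15
```

move_arm(
  increments="12 -7 -20 0 0 0 0;0 0 -30 0 0 0 0;0 0 -30 0 0 0 0;0 0 -25 0 0 0 0;0 0 -16 0 0 0 0;0 0 -7.5 0 0 0 0;0 0 0 0 0 0 0;0 0 0 0 0 0 0",
)

```text
time: 19.6
position: [0.4663, 0.2031, 0.0471]
tool_rot: [0.164, -3.132, 0.001]
ft_force: [0.6, 1.0, 1.5]
grip_width: 1.0
grip_force: 0.0
```

move_arm(
  increments="0 0 0 0 0 0 255;0 0 0 0 0 0 255;0 0 0 0 0 0 255;0 0 0 0 0 0 255;0 0 0 0 0 0 255;0 0 0 0 0 0 255;0 0 0 0 0 0 255;0 0 0 0 0 0 255",
  grip_force=45,
)

```text
time: 20.27
position: [0.4654, 0.2033, 0.0469]
tool_rot: [0.165, -3.132, 0.0]
ft_force: [-0.3, -0.3, 1.1]
grip_width: 0.496
grip_force: 45.0
```

move_arm(
  increments="0 0 0 0 0 0 255;0 0 0 0 0 0 255;0 0 8 0 0 0 255;0 0 15 0 0 0 255;0 0 20 0 0 0 255;0 0 30 0 0 0 255;0 0 30 0 0 0 255;0 0 0 0 0 0 255",
)

```text
time: 20.93
position: [0.4689, 0.2047, 0.1561]
tool_rot: [-0.165, 3.134, 0.008]
ft_force: [0.4, 0.2, -0.5]
grip_width: 0.497
grip_force: 45.0
```

Run:
```python
from h import *
tool()
for n in("side","top"):
    im=ctrl.get_image(n)
    w=cloud(im);hsv=cv2.cvtColor(im["frame"],cv2.COLOR_RGB2HSV)
    m=(hsv[...,1]<45)&(hsv[...,2]>100)&(w[...,2]>.12)&(abs(w[...,0]-.53)<.15)&(w[...,2]<.2)&(abs(w[...,1]-.205)<.06)
    q=w[m];print(n,m.sum(),np.polyfit(q[:,0],q[:,2],1),q.min(0),q.max(0))
    print(*bars(im),sep="\n")
```

```text
pos [468.9 204.7 156.1] bed [-165.1  513.    10.3] tz [ 0.003  0.005 -1.   ] ty [-0.105  0.994  0.005] f [ 0.4  0.2 -0.5] w 43.2 t 20.9333
side 589 [-0.00972927  0.17672558] [0.43343076 0.17007423 0.15736316] [0.63491993 0.24167106 0.19953485]
(array([601.2, 281.8]), array([ 51.1, 199.5]), 4.4, 62.4, np.int32(556))
top 1421 [-0.00962081  0.17373399] [0.50120849 0.18702192 0.16357874] [0.63425914 0.24269698 0.17239356]
(array([602.6, 284.4]), array([ 47.5, 203.2]), 4.1, 62.8, np.int32(1615))
```

move_arm(
  increments="0 0 33 0 0 0 255;0 0 33 0 0 0 255;0 0 34 0 0 -2 255;4.5 -39 0 0 0 -2 255;4.5 -39 0 0 0 -2.4 255;4.5 -39 0 0 0 0 255;4.5 -39 0 0 0 0 255;4.5 -39 0 0 0 0 255",
)

```text
time: 21.7
position: [0.4868, 0.0064, 0.2484]
tool_rot: [-0.009, -3.134, 0.001]
ft_force: [1.7, -0.4, -0.9]
grip_width: 0.501
grip_force: 45.0
```

move_arm(
  increments="4.5 -39 0 0 0 0 255;4.5 -39 0 0 0 0 255;4.5 -39 0 0 0 0 255;4.5 -39 0 0 0 0 255;4.5 -39 0 0 0 0 255;4.5 -39 0 0 0 0 255;4.5 -39 0 0 0 0 255;4.5 -39 0 0 0 0 255",
)

```text
time: 22.37
position: [0.5233, -0.305, 0.2483]
tool_rot: [-0.009, -3.134, -0.002]
ft_force: [-0.7, 0.4, -0.5]
grip_width: 0.497
grip_force: 45.0
```

move_arm(
  increments="0 -5 0 0 0 0 255;0 0 0 0 6 0 255;0 0 0 0 6 0 255;0 0 0 0 4.8 0 255;0 0 -35 0 0 0 255;0 0 -35 0 0 0 255;0 0 -27 0 0 0 255;0 0 0 0 0 0 255",
)

```text
time: 23.03
position: [0.5206, -0.3059, 0.1454]
tool_rot: [-0.008, -2.832, -0.006]
ft_force: [-0.6, 2.0, -1.4]
grip_width: 0.497
grip_force: 45.0
```

Run:
```python
from h import *
im=ctrl.get_image("side"); tool(); barbed(im,0); im=ctrl.get_image("top"); barbed(im,0)
```

```text
pos [ 521.7 -307.   149. ] bed [-109.7    1.7   20.8] tz [-0.301  0.003 -0.953] ty [0.006 1.    0.001] f [ 0.3 -0.4 -0.2] w 43.7 t 23.0833
n 1020 x [-144.7   84.2] y [-20.4  25.4] h(x) [32.5 30.3 28.8] yaw -0.19
n 1157 x [-144.    62.2] y [-21.   23.6] h(x) [37.3 35.6 34.5] yaw 1.82
```

move_arm(
  increments="-3.1 -1 -9.5 0 -0.8 0 255;-3.1 -0.5 -9.5 0 0 0 255;-2.8 0 -8.6 0 0 0 255;5.7 0 -1.8 0 0 0 255;5.7 0 -1.9 0 0 0 255;-0.6 0 -1.9 0 0 0 255;-0.6 0 -1.9 0 0 0 255;0 0 0 0 0 0 255",
)

```text
time: 23.8
position: [0.5251, -0.3103, 0.1175]
tool_rot: [-0.009, -2.857, 0.001]
ft_force: [-0.5, -0.4, -1.5]
grip_width: 0.498
grip_force: 45.0
```

Run:
```python
from h import *
im=ctrl.get_image("side"); tool(); barbed(im,0,-.015,.06); im=ctrl.get_image("top"); barbed(im,0,-.015,.06)
```

```text
pos [ 525.  -310.4  117.7] bed [-96.8  -1.8  -7.9] tz [-0.281 -0.    -0.96 ] ty [ 0.006  1.    -0.002] f [-0.1  0.5 -1. ] w 43.4 t 23.85
n 1016 x [-131.9   84.2] y [-25.   21.8] h(x) [ 7.1  8.9 10.2] yaw 0.03
n 1117 x [-131.1   75.6] y [-29.5  20.3] h(x) [ 8.4  9.8 10.8] yaw 1.6
```

move_arm(
  increments="-0.9 1.2 -2.6 0 0.8 0 255;-0.8 0 -2.6 0 0 0 255;1.9 0 -0.6 0 0 0 255;1.9 0 -0.6 0 0 0 255;0 0 0 0 0 0 255;1 0 -0.3 0 0 0 255;0 0 0 0 0 0 255;0 0 0 0 0 0 255",
)

```text
time: 24.57
position: [0.5282, -0.3091, 0.111]
tool_rot: [-0.009, -2.843, 0.001]
ft_force: [0.0, 1.2, -1.0]
grip_width: 0.5
grip_force: 45.0
```

Run:
```python
from h import *
im=ctrl.get_image("side"); tool(); barbed(im,0,-.015,.06); im=ctrl.get_image("top"); barbed(im,0,-.015,.06)
```

```text
pos [ 528.2 -309.1  111. ] bed [-91.8  -0.5 -13.3] tz [-0.294  0.    -0.956] ty [ 0.006  1.    -0.002] f [ 0.2  1.2 -0.1] w 43.3 t 24.6167
n 986 x [-126.7   84.1] y [-23.8  27.2] h(x) [2.1 2.6 3. ] yaw 0.41
n 1085 x [-125.5   76.7] y [-25.5  22.5] h(x) [3.  3.4 3.6] yaw 1.81
```

move_arm(
  increments="1 0 -0.3 0 0 0 255;0 0 0 0 0 0 255;1 0 -0.3 0 0 0 255;0 0 0 0 0 0 255;0.6 0 -0.2 0 0 0 255;0 0 0 0 0 0 255;0 0 0 0 0 0 255;0 0 0 0 0 0 255",
)

```text
time: 25.33
position: [0.5296, -0.3092, 0.1103]
tool_rot: [-0.01, -2.841, 0.001]
ft_force: [-4.8, 1.6, 2.1]
grip_width: 0.495
grip_force: 45.0
```

At the lip. Now release, retreat and go back for the third bar.

move_arm(
  increments="0 0 0 0 0 0 75;0 0 0 0 0 0 75;0 0 0 0 0 0 75;0 0 0 0 0 0 75;2 0 6 0 0 0 75;4 0 12 0 0 0 75;8 0 25 0 0 0 75;10 0 30 0 0 0 75",
)

```text
time: 26.0
position: [0.5545, -0.3086, 0.1838]
tool_rot: [-0.009, -2.841, -0.0]
ft_force: [0.9, -1.5, -0.8]
grip_width: 0.71
grip_force: 0.0
```

Run:
```python
from h import *
im=ctrl.get_image("side"); tool(); barbed(im,0,-.015,.02);barbed(im,-.08,-.015,.02); im=ctrl.get_image("top"); barbed(im,0,-.015,.02);barbed(im,-.08,-.015,.02)
print(*bars(im),sep="\n")
```

```text
pos [ 559.1 -310.   190.9] bed [-87.1  -1.2  72.3] tz [-0.286 -0.005 -0.958] ty [ 0.004  1.    -0.006] f [ 2.9 -0.1  4.5] w 61.5 t 26.05
n 1972 x [-125.    74.7] y [-23.8  26.3] h(x) [2.  2.1 2.2] yaw 0.67
n 2536 x [-125.2   74.3] y [-102.5  -54.2] h(x) [1.9 2.  2.1] yaw 0.25
n 826 x [-124.5   75.9] y [-23.6  22.4] h(x) [2.8 2.8 2.9] yaw 0.98
n 840 x [-113.6   75.7] y [-102.5  -56.6] h(x) [3.  3.1 3.1] yaw -3.81
(array([603.2, 283.9]), array([ 48.1, 201.7]), 4.5, 62.8, np.int32(1755))
```

move_arm(
  increments="0 0 38 0 0 0 255;4.2 39.7 0 0 -5.5 0 255;4.2 39.7 0 0 -5.5 0 255;4.2 39.7 0 0 -5.7 0 255;4.2 39.7 0 0 0 2.5 255;4.2 39.7 0 0 0 2.5 255;4.2 39.7 0 0 0 0 255;4.2 39.7 0 0 0 0 255",
  grip_force=20,
)

```text
time: 26.77
position: [0.5844, -0.0292, 0.2227]
tool_rot: [0.127, -3.135, -0.002]
ft_force: [0.8, 0.7, 0.6]
grip_width: 0.185
grip_force: 0.0
```

move_arm(
  increments="4.2 39.7 0 0 0 0 255;4.2 39.7 0 0 0 0 255;4.2 39.7 0 0 0 0 255;4.2 39.7 0 0 0 0 255;4.2 39.7 0 0 0 0 255;4.2 39.7 0 0 0 0 255;4.2 39.7 0 0 0 0 255;4.2 39.7 0 0 0 0 255",
)

```text
time: 27.43
position: [0.6181, 0.2886, 0.2223]
tool_rot: [0.127, -3.133, -0.001]
ft_force: [1.4, -0.5, 0.7]
grip_width: 0.004
grip_force: 0.0
```

move_arm(
  increments="0 0 -35 0 0 0 255;0 0 -35 0 0 0 255;0 0 -30 0 0 0 255;0 0 -20 0 0 0 255;0 0 0 0 0 0 255;0 0 0 0 0 0 255;0 0 0 0 0 0 255;0 0 0 0 0 0 255",
)

```text
time: 28.1
position: [0.6195, 0.2869, 0.104]
tool_rot: [0.127, -3.136, -0.002]
ft_force: [-0.3, 0.2, 0.5]
grip_width: 0.005
grip_force: 0.0
```

Run:
```python
from h import *
tool()
im=ctrl.get_image("side");print(*bars(im),sep="\n")
```

```text
pos [619.5 286.9 104. ] bed [ -6.3 596.1   7.1] tz [-0.003  0.001 -1.   ] ty [-0.081  0.997  0.002] f [-0.3  0.2  0.5] w 0.4 t 28.1
(array([600.8, 282.7]), array([ 52.3, 200.2]), 4.1, 62.5, np.int32(563))
```

move_arm(
  increments="0 -1.5 -20 0 0 0 255;0 0 -15 0 0 0 255;0 0 -3 0 0 0 255;0 0 -2 0 0 0 255;0 0 -1 0 0 0 255;0 0 -1 0 0 0 255;0 0 0 0 0 0 255;0 0 0 0 0 0 255",
)

```text
time: 28.82
position: [0.6183, 0.285, 0.0634]
tool_rot: [0.127, -3.133, -0.002]
ft_force: [-6.9, -3.2, 18.6]
grip_width: 0.003
grip_force: 9.3
```

Slightly too firm, so I'll ease off 0.6 mm and draw 82 mm.

move_arm(
  increments="-2 -0.2 0.6 0 0 0 255;-8 -0.6 0 0 0 0 255;-8 -0.6 0 0 0 0 255;-8 -0.6 0 0 0 0 255;-8 -0.6 0 0 0 0 255;-8 -0.6 0 0 0 0 255;-8 -0.6 0 0 0 0 255;-8 -0.6 0 0 0 0 255",
)

```text
time: 29.48
position: [0.5638, 0.2815, 0.0635]
tool_rot: [-0.126, 3.137, 0.005]
ft_force: [3.7, -0.0, 10.7]
grip_width: 0.002
grip_force: 4.7
```

move_arm(
  increments="-8 -0.6 0 0 0 0 255;-8 -0.6 0 0 0 0 255;-8 -0.6 0 0 0 0 255;-1 0 0 0 0 0 255;0 0 0 0 0 0 255;0 0 0 0 0 0 255;0 0 6 0 0 0 255;0 0 30 0 0 0 255",
)

```text
time: 30.15
position: [0.5315, 0.2773, 0.0922]
tool_rot: [0.127, -3.125, 0.008]
ft_force: [-0.8, 0.4, -1.5]
grip_width: 0.009
grip_force: 0.0
```

move_arm(
  increments="0 0 30 0 0 0 0;0 0 30 0 0 0 0;-10 0 20 0 0 0 0;-35 0 0 0 0 0 0;-30 0 0 0 0 0 0;0 0 0 0 0 0 0;0 0 0 0 0 0 0;0 0 0 0 0 0 0",
)

```text
time: 30.82
position: [0.4602, 0.2788, 0.1761]
tool_rot: [0.127, -3.133, -0.0]
ft_force: [0.4, -0.6, -0.0]
grip_width: 0.522
grip_force: 0.0
```

Run:
```python
from h import *
tool()
for n in("side","top"):
    im=ctrl.get_image(n); print(n,*bars(im),sep="\n")
barbed(im,-.08,-.015,.02);barbed(im,-.0,-.015,.02)
```

```text
pos [460.2 278.8 176.1] bed [-180.   587.    26.5] tz [-0.006 -0.    -1.   ] ty [-0.081  0.997  0.   ] f [ 0.4 -0.6 -0. ] w 45.4 t 30.8167
side
(array([522. , 277.2]), array([ 54.6, 198.3]), 3.8, 62.5, np.int32(579))
top
(array([561.4, 282.3]), array([ 47.7, 123.5]), 4.9, 62.7, np.int32(1085))
n 1832 x [-124.3   75.7] y [-103.9  -56.8] h(x) [2.9 2.9 2.9] yaw -0.06
n 1848 x [-123.5   75.3] y [-24.7  22.7] h(x) [2.7 2.8 2.8] yaw 0.17
```

move_arm(
  increments="-2.5 -5 -20 0 0 0 0;0 0 -30 0 0 0 0;0 0 -30 0 0 0 0;0 0 -25 0 0 0 0;0 0 -16 0 0 0 0;0 0 -7 0 0 0 0;0 0 0 0 0 0 0;0 0 0 0 0 0 0",
)

```text
time: 31.58
position: [0.4583, 0.2735, 0.0481]
tool_rot: [0.125, -3.133, 0.001]
ft_force: [0.5, 0.1, -0.2]
grip_width: 0.997
grip_force: 0.0
```

move_arm(
  increments="0 0 0 0 0 0 255;0 0 0 0 0 0 255;0 0 0 0 0 0 255;0 0 0 0 0 0 255;0 0 0 0 0 0 255;0 0 0 0 0 0 255;0 0 0 0 0 0 255;0 0 0 0 0 0 255",
  grip_force=45,
)

```text
time: 32.25
position: [0.4572, 0.2738, 0.0478]
tool_rot: [0.127, -3.132, 0.0]
ft_force: [-0.4, 0.1, 0.7]
grip_width: 0.498
grip_force: 45.0
```

move_arm(
  increments="0 0 0 0 0 0 255;0 0 0 0 0 0 255;0 0 8 0 0 0 255;0 0 15 0 0 0 255;0 0 20 0 0 0 255;0 0 30 0 0 0 255;0 0 30 0 0 0 255;0 0 0 0 0 0 255",
)

```text
time: 32.92
position: [0.4607, 0.2755, 0.1571]
tool_rot: [-0.126, 3.138, 0.01]
ft_force: [0.8, -0.4, 0.5]
grip_width: 0.501
grip_force: 45.0
```

Run:
```python
from h import *
tool()
for n in("side","top"):
    im=ctrl.get_image(n)
    w=cloud(im);hsv=cv2.cvtColor(im["frame"],cv2.COLOR_RGB2HSV)
    m=(hsv[...,1]<45)&(hsv[...,2]>100)&(w[...,2]>.12)&(abs(w[...,0]-.53)<.15)&(w[...,2]<.2)&(abs(w[...,1]-.275)<.06)
    q=w[m];print(n,m.sum(),np.polyfit(q[:,0],q[:,2],1),q.min(0),q.max(0))
    print(*bars(im),sep="\n")
```

```text
pos [460.7 275.5 157.1] bed [-173.6  583.7    8.6] tz [ 0.001  0.006 -1.   ] ty [-0.08   0.997  0.006] f [ 0.8 -0.4  0.5] w 43.6 t 32.9167
side 524 [-0.00488848  0.17393455] [0.42482612 0.24399927 0.16096829] [0.62671673 0.3145224  0.18275774]

top 1430 [-0.00817907  0.17310181] [0.49689589 0.25603684 0.16453741] [0.62550623 0.30874165 0.17353192]
```

move_arm(
  increments="0 0 33 0 0 0 255;0 0 33 0 0 0 255;0 0 34 0 0 -2 255;5 -38.6 0 0 0 -2 255;5 -38.6 0 0 0 -1 255;5 -38.6 0 0 0 0 255;5 -38.6 0 0 0 0 255;5 -38.6 0 0 0 0 255",
)

```text
time: 33.68
position: [0.4813, 0.0787, 0.2495]
tool_rot: [-0.009, -3.132, 0.001]
ft_force: [1.0, 0.7, -0.7]
grip_width: 0.499
grip_force: 45.0
```

move_arm(
  increments="5 -38.6 0 0 0 0 255;5 -38.6 0 0 0 0 255;5 -38.6 0 0 0 0 255;5 -38.6 0 0 0 0 255;5 -38.6 0 0 0 0 255;5 -38.6 0 0 0 0 255;5 -38.6 0 0 0 0 255;5 -38.6 0 0 0 0 255",
)

```text
time: 34.35
position: [0.5218, -0.2292, 0.2497]
tool_rot: [-0.008, -3.133, -0.001]
ft_force: [0.2, 0.6, -0.0]
grip_width: 0.494
grip_force: 45.0
```

move_arm(
  increments="0 0 0 0 0 0 255;0 0 0 0 6 0 255;0 0 0 0 6 0 255;0 0 0 0 4.4 0 255;0 0 -35 0 0 0 255;0 0 -35 0 0 0 255;0 0 -27 0 0 0 255;0 0 0 0 0 0 255",
)

```text
time: 35.02
position: [0.5189, -0.2256, 0.1472]
tool_rot: [-0.009, -2.837, -0.003]
ft_force: [-0.8, 1.5, -1.0]
grip_width: 0.502
grip_force: 45.0
```

Run:
```python
from h import *
im=ctrl.get_image("side"); tool(); barbed(im,.08); im=ctrl.get_image("top"); barbed(im,.08)
```

```text
pos [ 520.1 -226.6  150.6] bed [-112.2   82.    21.7] tz [-0.296  0.002 -0.955] ty [ 0.006  1.    -0.   ] f [ 0.2 -0.2 -0.1] w 43.4 t 35.0667
n 991 x [-147.4   84.7] y [ 59.  105.7] h(x) [32.5 31.7 31.1] yaw 0.41
n 979 x [-138.4   75.7] y [ 59.2 103.6] h(x) [40.3 35.8 32.7] yaw -0.47
```

move_arm(
  increments="-3.1 0 -9.5 0 0.3 0 255;-3.1 0 -9.5 0 0 0 255;-2.8 0 -8.6 0 0 0 255;7.1 0 -2.3 0 0 0 255;7.1 0 -2.3 0 0 0 255;-0.6 0 -1.9 0 0 0 255;-0.6 0 -1.9 0 0 0 255;0 0 0 0 0 0 255",
)

```text
time: 35.78
position: [0.5263, -0.2282, 0.1176]
tool_rot: [-0.009, -2.843, 0.002]
ft_force: [0.0, 0.1, -0.9]
grip_width: 0.499
grip_force: 45.0
```

Run:
```python
from h import *
im=ctrl.get_image("side"); tool(); barbed(im,.08,-.015,.06); im=ctrl.get_image("top"); barbed(im,.08,-.015,.06)
```

```text
pos [ 526.2 -228.3  117.8] bed [-96.2  80.3  -7.6] tz [-0.294 -0.    -0.956] ty [ 0.006  1.    -0.002] f [-0.6  0.4 -0.5] w 43.2 t 35.8333
n 895 x [-131.5   84.1] y [ 56.8 104.4] h(x) [6.8 7.6 8.2] yaw -0.24
n 901 x [-65.8  76.6] y [ 52.2 101.7] h(x) [9.1 8.4 8. ] yaw 1.06
```

move_arm(
  increments="-0.8 0 -2.5 0 0 0 255;-0.8 0 -2.5 0 0 0 255;1.9 0 -0.6 0 0 0 255;1.9 0 -0.6 0 0 0 255;0 0 0 0 0 0 255;1 0 -0.3 0 0 0 255;0 0 0 0 0 0 255;0 0 0 0 0 0 255",
)

```text
time: 36.55
position: [0.5297, -0.2281, 0.1113]
tool_rot: [-0.009, -2.844, 0.001]
ft_force: [0.9, 0.3, 0.0]
grip_width: 0.503
grip_force: 45.0
```

move_arm(
  increments="0.8 0 -0.3 0 0 0 255;0 0 0 0 0 0 255;0.6 0 -0.2 0 0 0 255;0 0 0 0 0 0 255;0 0 0 0 0 0 255;0 0 0 0 0 0 255;0 0 0 0 0 0 255;0 0 0 0 0 0 255",
)

```text
time: 37.22
position: [0.5307, -0.2281, 0.1109]
tool_rot: [-0.009, -2.843, 0.001]
ft_force: [-1.4, 0.4, 2.6]
grip_width: 0.499
grip_force: 45.0
```

Run:
```python
from h import *
im=ctrl.get_image("side"); tool(); barbed(im,.08,-.015,.06); im=ctrl.get_image("top"); barbed(im,.08,-.015,.06)
```

```text
pos [ 530.7 -228.2  110.9] bed [-89.9  80.5 -12.8] tz [-0.294  0.    -0.956] ty [ 0.006  1.    -0.002] f [-1.8  0.1  2.2] w 43.6 t 37.2667
n 859 x [-125.2   84. ] y [ 57.1 108.3] h(x) [1.6 3.3 4.4] yaw -0.36
n 860 x [-53.6  76. ] y [ 54.8 102.6] h(x) [2.8 4.1 5. ] yaw 1.17
```

move_arm(
  increments="0.7 0 -0.2 0 0.4 0 255;0 0 0 0 0 0 255;0 0 0 0 0 0 255;0 0 0 0 0 0 255;0.3 0 -0.1 0 0 0 255;0 0 0 0 0 0 255;0 0 0 0 0 0 255;0 0 0 0 0 0 255",
)

```text
time: 37.98
position: [0.5307, -0.2283, 0.1109]
tool_rot: [-0.01, -2.833, 0.001]
ft_force: [-4.2, 1.3, 5.6]
grip_width: 0.5
grip_force: 45.0
```

move_arm(
  increments="0 0 0 0 0 0 75;0 0 0 0 0 0 75;0 0 0 0 0 0 75;0 0 0 0 0 0 75;2 0 6 0 0 0 75;4 0 12 0 0 0 75;8 0 25 0 0 0 75;10 0 30 0 0 0 75",
)

```text
time: 38.65
position: [0.5556, -0.2275, 0.184]
tool_rot: [-0.009, -2.834, 0.0]
ft_force: [0.9, -0.3, 1.2]
grip_width: 0.705
grip_force: 0.0
```

Run:
```python
from h import *
im=ctrl.get_image("side"); tool(); [barbed(im,y,-.015,.02) for y in(-.08,0,.08)]; save(im,"rack.png",(300,220,500,400),3)
im=ctrl.get_image("top"); [barbed(im,y,-.015,.02) for y in(-.08,0,.08)]
w=cloud(im)
g=(w[...,2]>.12)&(w[...,2]<.175)&(abs(w[...,0]-.582)<.045)&(abs(w[...,1]+.085)<.045)
p=w[g]; print("wheel",len(p),p.min(0),p.max(0),np.median(p,0),cv2.minEnclosingCircle((p[:,:2]*1000).astype(np.float32)))
rr=np.hypot(p[:,0]-.5816,p[:,1]+.0848); rim=(rr>.018); print("rim z",np.percentile(p[rim,2],[5,50,95]))
save(im,"wheel.png",(340,160,420,230),8)
```

```text
pos [ 560.1 -229.   190.9] bed [-86.6  79.8  72.4] tz [-0.293 -0.004 -0.956] ty [ 0.004  1.    -0.005] f [2.7 0.1 3.7] w 61.4 t 38.7
n 2520 x [-125.3   74.5] y [-102.7  -55.9] h(x) [1.9 2.  2.1] yaw 0.18
n 1957 x [-125.1   75.1] y [-23.8  25.1] h(x) [2.  2.1 2.2] yaw 0.51
n 1560 x [-124.9   74.8] y [ 56.9 106.9] h(x) [2.1 2.2 2.3] yaw 0.63
none 0
n 186 x [33.4 78.2] y [-6.8 22.9] h(x) [1.4 2.2 2.8] yaw -12.61
n 514 x [-112.1   77.3] y [ 55.9 103.4] h(x) [2.9 3.  3. ] yaw -5.22
wheel 420 [ 0.55214842 -0.11459147  0.13583597] [ 0.61068793 -0.05588368  0.16017928] [ 0.58118712 -0.08251449  0.14499547] ((581.8036499023438, -84.82622528076172), 29.81850242614746)
rim z [0.14200085 0.14478624 0.14708937]
```

View pics/rack.png

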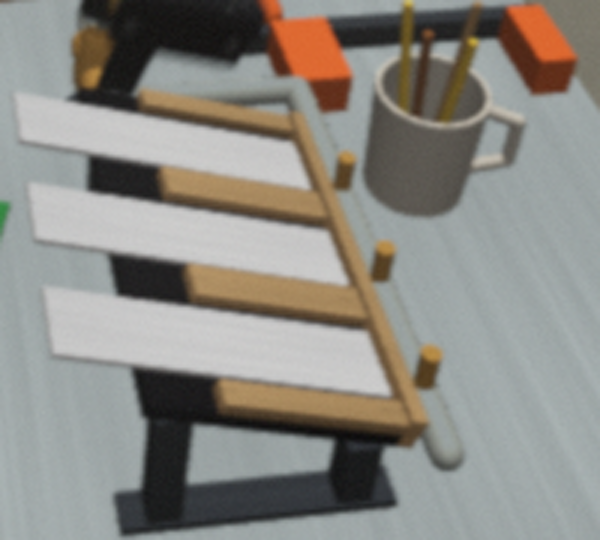

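View pics/wheel.png

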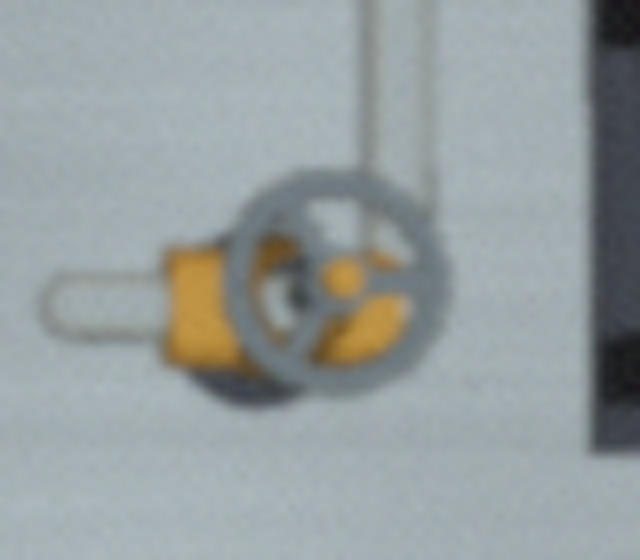

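The rack crop shows three bars flat in their own lanes with their lower ends at the lip, at px (310,190), (350,280) and (390,390). In the wheel crop the wheel is centred at (340,282), r≈110, and its surroundings are clear. Next I'll plan the turning strokes.

Run:
```python
from h import *
s=ctrl.get_state(); print(np.round(s["joint_positions"],3), R.from_rotvec(s["tool_rot"]).as_matrix()[:,1])
d=np.load("top0.npz"); w=d["w"]
r=np.hypot(w[...,0]-.5817,w[...,1]+.0848)
for a,b in((0,.008),(.008,.02),(.022,.03),(.03,.036),(.036,.065)):
    z=w[...,2][(r>a)&(r<b)]; print(a,b,np.nanpercentile(z,[5,50,95,100]))
```

```text
[-0.35   0.636  0.989  1.388 -0.349  1.633  2.192] [ 0.00429593  0.99997576 -0.00547882]
0 0.008 [0.05228192 0.14863098 0.15963279 0.16135372]
0.008 0.02 [0.00589232 0.09032848 0.14748148 0.14997897]
0.022 0.03 [0.00226202 0.14385066 0.14719296 0.14834763]
0.03 0.036 [-0.00185588  0.00127766  0.06221837  0.14207805]
0.036 0.065 [-0.00256655  0.00032869  0.05411692  0.05807298]
```

move_arm(
  increments="0 0 25 0 0 0 0;0 0 10 0 -5.6 0 0;0 0 0 0 -5.6 0 0;0 0 0 0 -5.6 0 0;5.5 36 0 0 0 -7 0;5.5 36 0 0 0 -7 0;5.5 36 0 0 0 -7 0;5.5 36 0 0 0 -7 0",
  grip_force=25,
)

```text
time: 39.42
position: [0.578, -0.0826, 0.2193]
tool_rot: [-0.778, -3.033, -0.008]
ft_force: [1.3, -0.3, 0.6]
grip_width: 0.998
grip_force: 0.0
```

move_arm(
  increments="0 0 0 0 0 -7 0;0 0 0 0 0 -7 0;0 0 0 0 0 -7 0;0 0 0 0 0 -7 0;0 0 0 0 0 -7 0;0 0 0 0 0 -7 0;0 0 0 0 0 -7 0;0 0 0 0 0 -7 0",
)

```text
time: 40.08
position: [0.5781, -0.0842, 0.219]
tool_rot: [-2.111, -2.315, -0.014]
ft_force: [1.2, -0.2, 0.8]
grip_width: 1.0
grip_force: 0.0
```

move_arm(
  increments="0 0 0 0 0 -7 0;0 0 0 0 0 -7 0;0 0 0 0 0 -7 0;0 0 0 0 0 -7 0;0 0 0 0 0 -7 0;0 0 0 0 0 -7 0;0 0 0 0 0 -7 0;0 0 0 0 0 -7 0",
)

```text
time: 40.75
position: [0.5781, -0.0842, 0.2191]
tool_rot: [-2.955, -1.055, -0.019]
ft_force: [0.5, 0.0, -0.4]
grip_width: 1.003
grip_force: 0.0
```

Run:
```python
from h import *
s=ctrl.get_state(); print(np.round(s["joint_positions"],3));tool()
```

```text
[-0.886  0.349  1.225  1.666 -0.346  1.359 -0.492]
pos [578.1 -84.2 219.1] bed [-79.  224.7 104.5] tz [ 0.01   0.008 -1.   ] ty [ 0.633 -0.774  0.   ] f [ 0.5  0.  -0.4] w 87.3 t 40.75
```

move_arm(
  increments="3.6 -0.6 0 -0.5 0.6 0 0;0 0 0 0 0 -7 0;0 0 0 0 0 -7 0;0 0 0 0 0 -7 0;0 0 0 0 0 -7 0;0 0 -20 0 0 0 0;0 0 -15 0 0 0 0;0 0 0 0 0 0 0",
)

```text
time: 41.42
position: [0.5802, -0.084, 0.1811]
tool_rot: [-3.125, -0.324, 0.009]
ft_force: [-0.8, 0.9, 0.1]
grip_width: 0.998
grip_force: 0.0
```

Run:
```python
from h import *
s=ctrl.get_state(); print(np.round(s["joint_positions"],3));tool()
im=ctrl.get_image("side");w=cloud(im)
g=(w[...,2]>.138)&(w[...,2]<.15)&(np.hypot(w[...,0]-.582,w[...,1]+.085)<.04)
p=w[g];print(len(p),p.min(0),p.max(0),cv2.minEnclosingCircle((p[:,:2]*1000).astype(np.float32)))
```

```text
[-0.85   0.405  1.194  1.698 -0.387  1.313 -0.944]
pos [580.2 -84.  181.1] bed [-65.3 225.   69. ] tz [-0.006 -0.    -1.   ] ty [ 0.205 -0.979 -0.001] f [-0.8  0.9  0.1] w 86.8 t 41.4167
259 [ 0.55176499 -0.11733882  0.1381938 ] [ 0.6105745  -0.05408511  0.1498487 ] ((583.2114868164062, -85.54824829101562), 31.791601181030273)
```

move_arm(
  increments="1.5 -0.8 -20 0 0 0 0;0 0 -20 0 0 0 0;0 0 -14 0 0 0 0;0 0 -7 0 0 0 0;0 0 0 0 0 0 0;0 0 0 0 0 0 255;0 0 0 0 0 0 255;0 0 0 0 0 0 255",
  grip_force=25,
)

```text
time: 42.13
position: [0.5838, -0.0857, 0.1236]
tool_rot: [3.125, 0.319, 0.0]
ft_force: [-0.4, 0.4, -0.1]
grip_width: 0.852
grip_force: 0.0
```

move_arm(
  increments="0 0 0 0 0 0 255;0 0 0 0 0 0 255;0 0 0 0 0 0 255;0 0 0 0 0 0 255;0 0 0 0 0 0 255;0 0 0 0 0 0 255;0 0 0.2 0 0 4 255;0 0 0.2 0 0 4 255",
)

```text
time: 42.8
position: [0.5831, -0.0837, 0.1233]
tool_rot: [-3.092, -0.541, 0.002]
ft_force: [-3.3, 6.1, 5.7]
grip_width: 0.679
grip_force: 25.0
```

Run:
```python
from h import *
s=ctrl.get_state(); print(np.round(s["joint_positions"],3),s["torque"],s["grip_force"]);tool()
```

```text
[-0.783  0.446  1.109  1.759 -0.428  1.208 -0.779] [ 1.26432384  0.80295589 -0.16927189] 24.99332908540964
pos [583.1 -83.7 123.3] bed [-44.7 225.2  14.9] tz [-0.002  0.002 -1.   ] ty [ 0.34  -0.941 -0.003] f [-3.3  6.1  5.7] w 59.0 t 42.8
```

move_arm(
  increments="-0.4 0.7 0.4 0 0 7 255;0 0 0.4 0 0 7 255;0 0 0.4 0 0 7 255;0 0 0.4 0 0 7 255;0 0 0.4 0 0 7 255;0 0 0.4 0 0 7 255;0 0 0.4 0 0 7 255;0 0 0.4 0 0 7 255",
)

```text
time: 43.47
position: [0.5815, -0.0823, 0.1262]
tool_rot: [-2.472, -1.932, 0.001]
ft_force: [-5.0, 7.8, 7.6]
grip_width: 0.684
grip_force: 25.0
```

Run:
```python
from h import *
s=ctrl.get_state(); print(np.round(s["joint_positions"],3),s["torque"],s["grip_force"]);tool()
```

```text
[-0.647  0.352  0.901  1.756 -0.299  1.182  0.096] [ 1.36095372  1.36255952 -0.20948115] 24.988815374672413
pos [581.5 -82.3 126.2] bed [-47.1 226.7  17.2] tz [-0.003  0.003 -1.   ] ty [ 0.97  -0.241 -0.004] f [-5.   7.8  7.6] w 59.5 t 43.4667
```

move_arm(
  increments="-0.5 0.7 0.5 0 0 7 255;0 0 0.4 0 0 7 255;0 0 0.4 0 0 7 255;0 0 0.4 0 0 7 255;0 0 0.4 0 0 7 255;0 0 0.4 0 0 7 255;0 0 0.4 0 0 7 255;0 0 0.4 0 0 7 255",
)

```text
time: 44.13
position: [0.5794, -0.0828, 0.1291]
tool_rot: [-1.276, -2.865, 0.001]
ft_force: [-9.1, 3.8, 7.4]
grip_width: 0.677
grip_force: 25.0
```

move_arm(
  increments="0 0 0.4 0 0 7 255;0 0 0.4 0 0 7 255;0 0 0.4 0 0 7 255;0 0 0.4 0 0 7 255;0 0 0.4 0 0 7 255;0 0 0.4 0 0 7 255;0 0 0.4 0 0 7 255;0 0 0 0 0 0 255",
)

```text
time: 44.8
position: [0.5787, -0.0845, 0.1317]
tool_rot: [0.024, -3.136, -0.002]
ft_force: [-9.5, 2.5, 7.2]
grip_width: 0.676
grip_force: 25.0
```

Run:
```python
from h import *
s=ctrl.get_state(); print(np.round(s["joint_positions"],3),s["torque"],s["grip_force"]);tool()
```

```text
[-0.406  0.277  0.594  1.747 -0.166  1.175  1.822] [0.43997292 2.12204936 0.08929962] 24.992170790210366
pos [578.7 -84.5 131.7] bed [-51.4 224.5  21.6] tz [-0.006  0.001 -1.   ] ty [-0.016  1.     0.001] f [-9.5  2.5  7.2] w 58.9 t 44.8
```

move_arm(
  increments="0 0 0 0 0 0 0;0 0 0 0 0 0 0;0 0 0 0 0 0 0;0 0 0 0 0 0 0;0 0 0 0 0 0 0;0 0 0 0 0 -7 0;0 0 0 0 0 -7 0;0 0 0 0 0 -7 0",
)

```text
time: 45.47
position: [0.5823, -0.0843, 0.1322]
tool_rot: [0.564, 3.089, -0.001]
ft_force: [-0.5, -0.0, 0.1]
grip_width: 0.997
grip_force: 0.0
```

move_arm(
  increments="0 0 0 0 0 -7 0;0 0 0 0 0 -7 0;0 0 0 0 0 -7 0;0 0 0 0 0 -7 0;0 0 0 0 0 -7 0;0 0 0 0 0 -7 0;0 0 0 0 0 -7 0;0 0 0 0 0 -7 0",
)

```text
time: 46.13
position: [0.5824, -0.0842, 0.1322]
tool_rot: [1.948, 2.462, -0.001]
ft_force: [-0.3, -0.2, 0.4]
grip_width: 1.003
grip_force: 0.0
```

Run:
```python
from h import *
s=ctrl.get_state(); print(np.round(s["joint_positions"],3),s["torque"]);tool()
im=ctrl.get_image("side");w=cloud(im)
g=(w[...,2]>.146)&(w[...,2]<.158)&(np.hypot(w[...,0]-.582,w[...,1]+.085)<.036)
p=w[g];print(len(p),p.min(0),p.max(0),np.median(p[:,2]),cv2.minEnclosingCircle((p[:,:2]*1000).astype(np.float32)))
```

```text
[-0.578  0.318  0.808  1.749 -0.245  1.179  0.531] [-0.10087144  0.05749177  0.01401717]
pos [582.4 -84.2 132.2] bed [-48.1 224.7  23.2] tz [ 0.001 -0.002 -1.   ] ty [0.973 0.23  0.   ] f [-0.3 -0.2  0.4] w 87.2 t 46.1333
305 [ 0.55149513 -0.11583149  0.14618918] [ 0.60963854 -0.05762675  0.15792764] 0.15277320537228378 ((581.4568481445312, -85.07959747314453), 31.405672073364258)
```

move_arm(
  increments="-1 -0.5 0 0 0 -7 0;0 0 0 0 0 -7 0;0 0 0 0 0 -7 0;0 0 0 0 0 -7 0;0 0 0 0 0 -7 0;0 0 0 0 0 -7 0;0 0 0 0 0 -7 0;0 0 0 0 0 -7 0",
)

```text
time: 46.85
position: [0.5813, -0.0846, 0.1322]
tool_rot: [2.875, 1.264, -0.002]
ft_force: [-0.5, -0.8, -1.2]
grip_width: 1.0
grip_force: 0.0
```

move_arm(
  increments="0 0 0 0 0 -7 0;0 0 0 0 0 -7 0;0 0 0 0 0 -7 0;0 0 0 0 0 -7 0;0 0 0 0 0 -7 0;0 0 0 0 0 -7 0;0 0 0 0 0 0 255;0 0 0 0 0 0 255",
)

```text
time: 47.52
position: [0.5812, -0.0846, 0.1321]
tool_rot: [3.137, 0.163, -0.003]
ft_force: [0.8, -1.0, -1.1]
grip_width: 0.92
grip_force: 0.0
```

move_arm(
  increments="0 0 0 0 0 0 255;0 0 0 0 0 0 255;0 0 0 0 0 0 255;0 0 0 0 0 0 255;0 0 0 0 0 0 255;0 0 0 0 0 0 255;0 0 0.3 0 0 5 255;0 0 0.3 0 0 5 255",
)

```text
time: 48.18
position: [0.5811, -0.0844, 0.1328]
tool_rot: [3.111, 0.433, -0.003]
ft_force: [-0.2, 1.6, 0.7]
grip_width: 0.682
grip_force: 25.0
```

Run:
```python
from h import *
s=ctrl.get_state(); print(np.round(s["joint_positions"],3),s["torque"],s["grip_force"]);tool()
```

```text
[-0.787  0.423  1.105  1.754 -0.401  1.217 -0.867] [ 0.08231598  0.19458547 -0.15320196] 24.997857101261616
pos [581.1 -84.4 132.8] bed [-49.5 224.6  23.3] tz [-0.002 -0.    -1.   ] ty [ 0.273 -0.962 -0.   ] f [-0.2  1.6  0.7] w 59.3 t 48.1833
```

move_arm(
  increments="0 0 0.4 0 0 7 255;0 0 0.4 0 0 7 255;0 0 0.4 0 0 7 255;0 0 0.4 0 0 7 255;0 0 0.4 0 0 7 255;0 0 0.4 0 0 7 255;0 0 0.4 0 0 7 255;0 0 0.4 0 0 7 255",
)

```text
time: 48.85
position: [0.581, -0.0841, 0.1358]
tool_rot: [2.542, 1.846, -0.001]
ft_force: [0.5, 0.5, -2.0]
grip_width: 0.685
grip_force: 25.0
```

move_arm(
  increments="0 0 0.3 0 0 6 255;0 0 0.3 0 0 6 255;0 0 0.3 0 0 6 255;0 0 0.3 0 0 6 255;0 0 0.3 0 0 6 255;0 0 0.3 0 0 6 255;0 0 0.3 0 0 6 255;0 0 0.3 0 0 6 255",
)

```text
time: 49.52
position: [0.5807, -0.0841, 0.1382]
tool_rot: [1.573, 2.72, -0.0]
ft_force: [-0.7, 0.8, 0.1]
grip_width: 0.679
grip_force: 25.0
```

Run:
```python
from h import *
s=ctrl.get_state(); print(np.round(s["joint_positions"],3),s["torque"],s["grip_force"]);tool()
```

```text
[-0.535  0.295  0.751  1.744 -0.216  1.187  0.798] [ 0.25287309  0.25993786 -0.22221714] 24.996515214443207
pos [580.7 -84.1 138.2] bed [-51.5 224.8  28.4] tz [-0. -0. -1.] ty [ 0.867  0.499 -0.   ] f [-0.7  0.8  0.1] w 59.1 t 49.5167
```

move_arm(
  increments="0 0 0.2 0 0 4 255;0 0 0.2 0 0 4 255;0 0 0.2 0 0 4 255;0 0 0.2 0 0 4 255;0 0 0.2 0 0 4 255;0 0 0.2 0 0 4 255;0 0 0 0 0 0 255;0 0 0 0 0 0 255",
)

```text
time: 50.18
position: [0.5811, -0.0847, 0.139]
tool_rot: [0.984, 2.982, -0.0]
ft_force: [2.3, 0.0, -5.6]
grip_width: 0.681
grip_force: 25.0
```

Run:
```python
from h import *
s=ctrl.get_state(); print(s["torque"],s["grip_force"]);tool()
```

```text
[ 0.11412899 -0.52948531 -0.66660424] 24.999732384458184
pos [581.1 -84.7 139. ] bed [-51.4 224.3  29.3] tz [ 0.001 -0.001 -1.   ] ty [0.595 0.803 0.   ] f [ 2.3  0.  -5.6] w 59.3 t 50.1833
```

move_arm(
  increments="0 0 -0.5 0 0 2 255;0 0 0 0 0 2 255;0 0 0 0 0 2 255;0 0 0 0 0 0 255;0 0 0 0 0 0 255;0 0 0 0 0 0 255;0 0 0 0 0 0 255;0 0 0 0 0 0 255",
)

```text
time: 50.85
position: [0.5813, -0.0847, 0.139]
tool_rot: [0.824, 3.03, -0.001]
ft_force: [3.0, -0.3, -4.7]
grip_width: 0.676
grip_force: 25.0
```

Run:
```python
from h import *
s=ctrl.get_state(); print(s["torque"],s["grip_force"]);tool()
im=ctrl.get_image("side");w=cloud(im)
g=(w[...,2]>.150)&(w[...,2]<.168)&(np.hypot(w[...,0]-.582,w[...,1]+.085)<.036)
p=w[g];print(len(p),np.percentile(p[:,2],[5,50,95]))
```

```text
[ 0.07833229 -0.7276795  -1.09222889] 24.99979463405907
pos [581.3 -84.7 139. ] bed [-51.2 224.3  29.3] tz [ 0.002 -0.001 -1.   ] ty [0.506 0.862 0.   ] f [ 3.  -0.3 -4.7] w 58.8 t 50.85
105 [0.15489914 0.15907788 0.16175618]
```

move_arm(
  increments="0 0 0 0 0 0 0;0 0 0 0 0 0 0;0 0 0 0 0 0 0;0 0 0 0 0 0 0;0 0 0 0 0 0 0;0 0 10 0 0 0 0;0 0 25 0 0 0 0;0 0 30 0 0 0 0",
)

```text
time: 51.57
position: [0.5797, -0.0844, 0.2038]
tool_rot: [-0.822, -3.03, 0.003]
ft_force: [0.9, 0.2, -1.3]
grip_width: 0.993
grip_force: 0.0
```

move_arm(
  increments="0 0 30 0 0 0 0;0 0 30 0 0 0 0;0 35 0 0 0 0 0;0 35 0 0 0 0 0;0 35 0 0 0 0 0;0 35 0 0 0 0 0;0 35 0 0 0 0 0;0 0 0 0 0 0 0",
)

```text
time: 52.23
position: [0.5802, 0.1008, 0.2643]
tool_rot: [-0.804, -3.037, -0.006]
ft_force: [-0.0, 1.1, -0.7]
grip_width: 0.999
grip_force: 0.0
```

Run:
```python
from h import *
tool()
im=ctrl.get_image("side"); save(im,"end_s.png",k=1.25); [barbed(im,y,-.015,.02) for y in(-.08,0,.08)]
im=ctrl.get_image("top"); save(im,"wheel2.png",(340,160,420,230),8)
w=cloud(im);p=w[(w[...,2]>.12)&(w[...,2]<.19)&(np.hypot(w[...,0]-.5817,w[...,1]+.085)<.036)]
rr=np.hypot(p[:,0]-.5816,p[:,1]+.0848); print("rim z",np.percentile(p[rr>.018,2],[5,50,95]),p[:,2].max())
w0=np.load("top0.npz")["w"]
d=abs(w[...,2]-w0[...,2])>.02; print("bars/riser",bars(im))
```

```text
pos [580.2 100.8 264.3] bed [-92.1 409.8 147.8] tz [ 0.001  0.004 -1.   ] ty [0.495 0.869 0.004] f [-0.   1.1 -0.7] w 86.9 t 52.2333
n 2500 x [-125.3   74.2] y [-102.5  -57. ] h(x) [2.  2.1 2.1] yaw 0.05
n 1930 x [-125.1   74.4] y [-23.4  22.6] h(x) [2.  2.2 2.3] yaw 0.38
n 1540 x [-125.    74.8] y [ 57.  103.9] h(x) [2.1 2.3 2.4] yaw 0.4
rim z [0.15765192 0.1603272  0.16278347] 0.17600747049051935
bars/riser []
```

View pics/end_s.png

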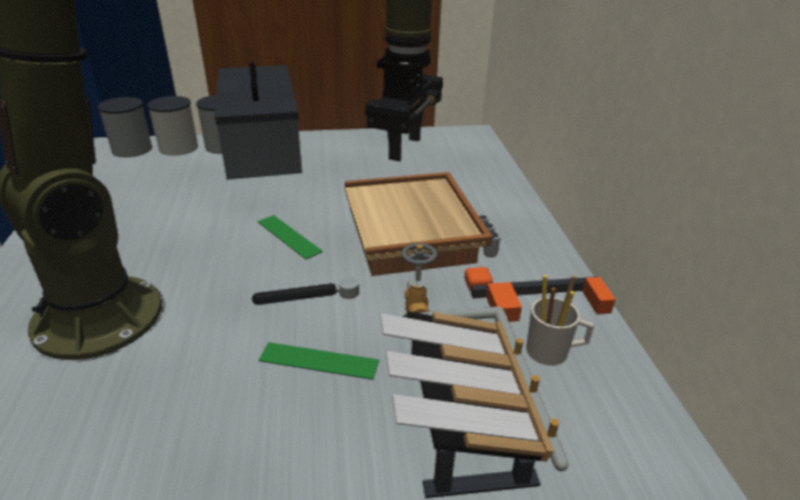

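View pics/wheel2.png

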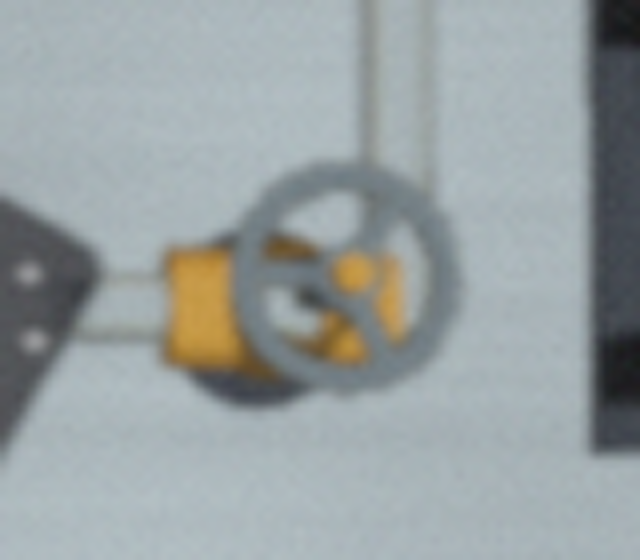

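The side view shows an empty riser, three bars flat at the lip and the bystanders undisturbed. The wheel rose about 15.5 mm, its spokes turned about 300°, and the turning torque climbed to 1.1 N m against the stop, so the valve is fully open.

```bash
python3 -c "
from bench import ctrl
print(ctrl.close_job())"
```

```text
the job is handed in; nothing more can be done
None
```

All three bars lie flat in their own lanes with their lower ends at the stop lip. I then turned the valve counter-clockwise to its hard stop and handed the job in at about 52 s; the hand-in gave no verdict.

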